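# Close up the still's condenser and fit its U-bolt

### The arm

A 6-joint arm with a two-finger parallel gripper is mounted at the origin on the work surface. World frame = base frame: x ahead of the robot, y to its left, z up, the work surface at z = 0. Lengths are in m, angles in rad, forces in N, time in s.
With the tool pointing down it reaches from about 0.375 to 0.9 m from the base axis. Payload 3.1 kg.
Tool frame: the origin (TCP) lies between the finger pads; the fingertips stand 19 mm ahead of it and the grasp point (between the pads) is the TCP; z points along the fingers, y is the direction in which the jaws open and shut (so a half turn about z gives the same grasp; the last joint's range is limited). The gripper opens to 85 mm and grips with 20 to 120 N. Pads are 22 mm wide; open, the fingers measure 114 mm over their backs; the gripper's body (76 mm by 85 mm) begins 54 mm behind the grasp point. The pads swing forward as they close: fully open they stand 13 mm farther back than shut.
Start: joints at [-1.448, 0.527, 1.433, -0, 1.181, -0.178], TCP at [0.185, -0.597, 0.25] pointing down, gripper open.
Joint ranges: [-3.08, 3.08], [-0.75, 2.2], [0.22, 2.44], [-1.43, 4.57], [0, 2.65], [-2.85, 2.85]. Speed limits (rad/s): [2.79, 2.79, 3.14, 3.14, 3.14, 3.14].

### API

Orientations are given as a unit quaternion [x, y, z, w].
In Python, from station import manip, optics, job gives the robot as it stands.
- The arm moves only by the shell command python3 -m inch 'ROWS' [OPENING] [FORCE]. ROWS is JSON, one flat list of numbers, 4 for each row, row after row: the shift along the world's x, y, z in cm, then the turn about the world's z in rad. A call has 1 to 20 rows; each row shifts and turns the commanded pose from where the row before left it; what a row does not reach is not made up. A row lasts 1/8 s, in which the tool goes at most 62.5 mm and 10.7 degrees, less where a joint would pass 70% of its speed; a pose out of reach is approached as far as the arm can. A call with a gripper value outside its range is refused whole. OPENING is the opening in per cent of the stroke, from 0 (shut) to 100 (fully open), set as the call begins (- or left out, the last holds). The fingers move at their own pace and stop on an object; FORCE is the grip in N (left out, the last holds). Time passes only in rows, so rows that do not move let the fingers close. It gives the time, the measured TCP pose, the force and the opening at its end, in the units of the state.
- manip.sense(): the state, without advancing time (a new reading comes with each control period).
- optics.snapshot(name): name is "scene" or "top" or "wrist"; returns (picture, depth): 420x560x3 uint8, red, green, blue; 420x560 float32, m along the optical axis (not along the pixel's ray), 0 where there is no reading.
- optics.camera_model(name): a dict with "mtx" (3x3 intrinsics, pixels), "camera_from_world" (4x4, takes a point from world to camera coordinates); the wrist camera has in their place "tool_from_camera" (4x4, takes a point from camera to tool coordinates, whose origin is the TCP and whose axes are the flange's). Camera axes: x right, y up, looking along -z (the intrinsics and any distortion apply to the point x, -y, -z); pixel columns grow to the right and rows downward; lengths in m; the calibration is good to about 2 mm. The wrist camera is an equidistant fisheye: a pixel r from the principal point sees the ray r / f radians off the axis. A picture is of the moment at which its call begins: read the wrist's pose just before it. camera_model takes no time and is no camera call.
- job.sign_off(): hands the job in, once; it reports no verdict.
The state is a dict: "t": time; "q": joint angles; "qd": joint speeds; "tau": joint torques, N m; "tcp_pos": TCP position; "tool_rot": TCP orientation; "force": force on the tool from outside, world axes, zero at the start; "ft_torque": the same for the moment, N m; "finger_gap": opening from 0.0 (shut) to 1.0 (fully open).
Only numpy, scipy, OpenCV 4.12 (cv2) and the standard library are available. Lean on these libraries where they do the work, as an engineer would, in place of code of your own. Each camera call takes 0.05 s, during which the arm holds its last target.

### The job

On the bench still, slide the sloping condenser tube up its cradles until its end flange butts flush against the flange of the vapour pipe. Then take the large U-bolt that fits the tube from the parts rail and fit it over the tube at the blue bracket, both legs through the two bracket holes, pushed fully home so that its bow rests on the tube, and let go. Leave the smaller U-bolts hanging and do not knock over or shift the glassware.

Things in the scene. Friction and masses are not known exactly. Their poses are not given: they have to be found in the camera images.
- bracket: Sloping blue bracket plate, 60 x 90 x 6 mm, fixed, tilted 30 degrees. Origin: centre of its top face. x points up the slope along the condenser, y level across it, z square out of the plate (30 degrees from vertical, leaning to the condenser's lower end). The tube lies on a rubber pad (24 x 26 mm): its axis runs along x at y = 0, z = 35 mm, tube top z = 52 mm.
- hole_a (a point): Centre, at the plate's top face, of one of the bracket's two round 11 mm through holes: x = 0, y = +23 mm of bracket; nothing below it for 100 mm. Axes as bracket.
- hole_b (a point): The other hole, at y = -23 mm of bracket.
- cradle (a point): Lower cradle of the tube, fixed: 20 mm along x, 50 mm across; this point is on the tube's axis, at x = -100, z = 35 mm of bracket, as high as the cradle's cheeks. Axes as bracket.
- condenser (a joint): Gap in m between the condenser's upper flange and the vapour pipe's flange: 0 = butted flush (hard stop), up to 0.04 = slid down the slope. The condenser is a straight stainless tube, 34 mm in diameter, that slides along the bracket's x and stays where it is left (friction). It takes about 11 N along the slope to move it up.
- condenser_face (a point): Centre of the condenser's upper end face (flange 50 mm in diameter, 7 mm thick), on the tube's axis; moves with the tube, axes as bracket. Down the slope from it: a brass port on top at 35 mm, sticking out 23 mm; plain tube to grip from 50 to 240 mm; a brass port underneath at 253 mm; lower flange at 270 mm, then the spout.
- vapour_face (a point): Centre of the fixed vapour pipe's flange face (50 mm in diameter) that the condenser's face must meet, on the same axis: x = 135, y = 0, z = 35 mm of bracket, same axes.
- still: Base of the still, fixed; origin on the table 180 mm under the bracket's origin; x level, the way the tube rises, z up. Grey foot 185 x 120 x 12 mm; white hotplate centred at x = 169 mm (150 along x, 170 across) with a steel kettle 120 mm wide, 187 mm high, and above it the vapour pipe with a dial on top, highest point 360 mm.
- ubolt: Large U-bolt, bright steel, rod 8 mm thick, legs' centre lines 46 mm apart (54 mm over all), about 85 g, loose. Origin: inner side of the bow, at its middle (rests on the bar, later on the tube). y from leg to leg, z up out of the bow: outer top z = +8, legs straight below z = -19, rounded leg tips at z = -83 mm. Starts hung legs down over the rail's bar.
- ubolt_mid: Smaller steel U-bolt, rod 6 mm, 27 mm between the legs, tips at z = -62 mm; bystander on the same bar, origin and axes as ubolt.
- ubolt_small: Smallest U-bolt, brass, rod 6 mm, 20 mm between the legs, tips at z = -48 mm; bystander on the same bar, origin and axes as ubolt.
- rail: Parts rail, fixed: level flat bar 7 mm wide, 16 mm high, top at 140 mm, along its x, on posts at x = +115 and -115 mm that end 10 mm above the bar; foot 250 x 90 x 10 mm. Origin on the table under the bar's middle. Three U-bolts hang on it about 70 mm apart, in any order, their y across the bar within 0.2 rad.
- beaker: Glass receiver beaker under the condenser's spout, 66 mm wide, 75 mm high; loose bystander, origin at the centre of its underside.
- cylinder: Tall glass measuring cylinder on a blue foot (foot 66 mm wide, tube 30 mm, 220 mm high); loose bystander, origin at the centre of its underside.
- flask_a: Conical flask of amber medium with wooden stopper, 82 mm wide, 160 mm high; loose bystander, origin at the centre of its underside.
- flask_b: Like flask_a, 76 mm wide, 148 mm high; loose bystander, origin at the centre of its underside.
Not all that is in view belongs to the job. Leave any green or pink look-alike of the ubolt alone.

How it is judged:
On the way, in this order (a step that is already met when the one before it is completed fails the run):
1. the condenser's flange is butted flush against the vapour pipe's flange (gap under 2.5 mm) (value of joint condenser below 0.0025 m), for 0.3 s.
2. the large U-bolt sits over the tube at the bracket, both legs through the two holes, its bow within 4 mm of the tube (x of ubolt in the frame of bracket between -0.006 and 0.006 m and y of ubolt in the frame of bracket between -0.006 and 0.006 m and z of ubolt in the frame of bracket between 0.047 and 0.056 m and angle between the z axis of ubolt and the z axis of bracket, either way round below 0.14 rad and angle between the y axis of ubolt and the y axis of bracket, either way round below 0.14 rad and value of joint condenser below 0.0025 m), for 0.2 s.
At the end, for the whole second after the job is handed in: Condenser butted (gap under 2.5 mm). Large U-bolt released, at rest over the tube, both legs through the bracket holes: origin 47 to 56 mm above the plate (52 = bow on the tube), within 6 mm of the middle along and across, square to tube and plate within 8 degrees (all of step 2 and linear speed of ubolt below 0.02 m/s); the robot touches nothing.
It fails at once if a smaller U-bolt shifted by over 20 mm (distance of any of ubolt_mid, ubolt_small from where it was at the start of the episode above 0.02 m).
It fails at once if the receiver beaker shifted by over 20 mm or tipped by over 20 degrees (distance of beaker from where it was at the start of the episode above 0.02 m or angle between beaker's own z axis and vertical above 0.35 rad).
It fails at once if the measuring cylinder shifted by over 20 mm or tipped by over 20 degrees (distance of cylinder from where it was at the start of the episode above 0.02 m or angle between cylinder's own z axis and vertical above 0.35 rad).
It fails at once if a flask shifted by over 20 mm or tipped by over 20 degrees (distance of any of flask_a, flask_b from where it was at the start of the episode above 0.02 m or angle between any of flask_a, flask_b's own z axis and vertical above 0.35 rad).
It also fails if it takes over 70 s, if anything falls off the work surface, if the arm or the gripper's body presses on something with over 40 N, if the wrist force passes 120 N, or if a joint passes its speed limit or range.

## Working session

There is one attempt and no reset: what is moved stays moved. The work goes in short steps, Python scripts to look and compute and a shell command to move; the robot and the scene stay as the last step left them, time stands still between calls to the robot, and variables do not carry over. Pictures are saved under pics/ and viewed, and the job is handed in when it is done.

```bash
ls; mkdir -p pics; python3 - <<'E'
from station import manip, optics, job
import cv2,numpy as np
print(manip.sense())
for n in ("scene","top","wrist"):
    p,d=optics.snapshot(n); cv2.imwrite(f"pics/{n}0.png",p[:,:,::-1]); np.savez(f"{n}0.npz",p=p,d=d)
    print(n,optics.camera_model(n), (d>0).mean())
E
```

```text
pics
{'t': 0.0, 'q': array([-1.44849212e+00,  5.28471570e-01,  1.43393294e+00,  1.16712098e-05,
        1.18140187e+00, -1.78507197e-01]), 'qd': array([ 0.00190229, -0.00024848,  0.00082456, -0.00205105,  0.00015236,
        0.00131341]), 'tau': array([ 1.63542598e-03, -4.42345119e+01, -1.78026688e+01, -2.76941300e-04,
        8.43128830e-03,  1.10943975e-05]), 'tcp_pos': array([ 0.18512556, -0.59622936,  0.24932052]), 'tool_rot': array([ 9.88710096e-01,  1.49836980e-01,  3.64944874e-05, -1.10627142e-03]), 'force': array([0.67962189, 0.3814397 , 0.48211246]), 'ft_torque': array([-0.06769494,  0.06284623, -0.03070255]), 'finger_gap': 0.9981479894944701}
scene {'mtx': array([[465.47935924,   0.        , 274.90964683],
       [  0.        , 465.47935924, 204.73847825],
       [  0.        ,   0.        ,   1.        ]]), 'camera_from_world': array([[-0.88891841,  0.45806314,  0.00148973,  0.44589809],
       [-0.37912542, -0.73754911,  0.55882486,  0.10860922],
       [ 0.25707582,  0.49618491,  0.82928436, -1.32471081],
       [ 0.        ,  0.        ,  0.        ,  1.        ]])} 0.9
[... 317 characters left out ...]
28645],
       [-0.05432432,  0.01905829,  0.99834145, -1.13514055],
       [ 0.        ,  0.        ,  0.        ,  1.        ]])} 0.9958971088435374
wrist {'mtx': array([[325.1922621 ,   0.        , 282.66140856],
       [  0.        , 325.1922621 , 204.85346714],
       [  0.        ,   0.        ,   1.        ]]), 'tool_from_camera': array([[ 1.07672744e-03,  9.46044121e-01,  3.24036050e-01,
         8.39777507e-02],
       [ 9.99999134e-01, -7.73294879e-04, -1.06517602e-03,
         1.46557222e-03],
       [-7.57128094e-04,  3.24036916e-01, -9.46044134e-01,
        -1.23576669e-01],
       [ 0.00000000e+00,  0.00000000e+00,  0.00000000e+00,
         1.00000000e+00]])} 0.9958843537414966
```

View pics/scene0.png

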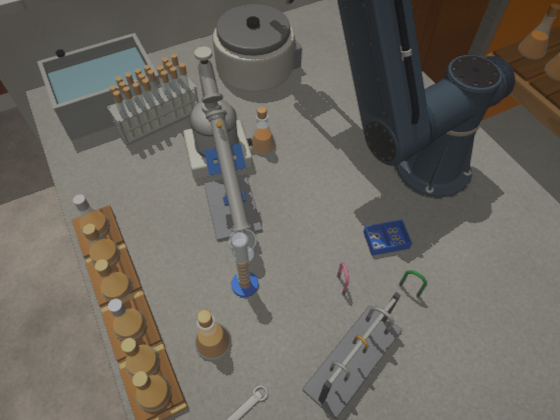

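View pics/top0.png

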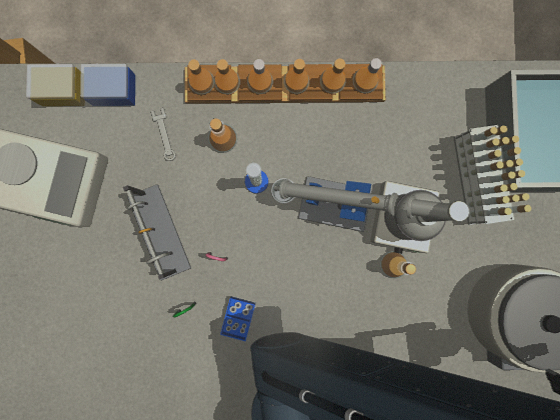

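View pics/wrist0.png

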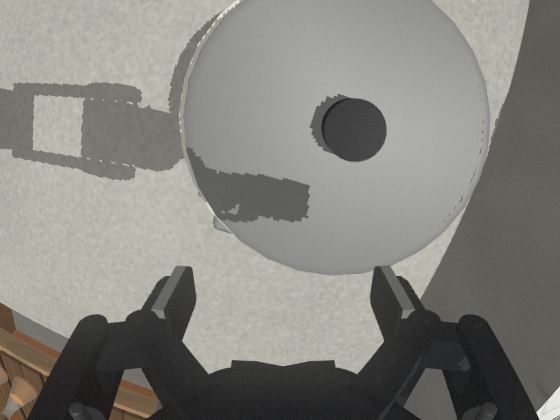

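```bash
cat > h.py <<'E'
import numpy as np,cv2
from station import optics,manip
C={n:optics.camera_model(n) for n in("scene","top","wrist")}
def ray(n,u,v):
    M=C[n]["mtx"];T=np.linalg.inv(C[n]["camera_from_world"])
    d=np.array([(u-M[0,2])/M[0,0],-(v-M[1,2])/M[1,1],-1.]);return T[:3,3],T[:3,:3]@d
def tri(uvs,uvt):
    o1,d1=ray("scene",*uvs);o2,d2=ray("top",*uvt)
    s=np.linalg.lstsq(np.c_[d1,-d2],o2-o1,rcond=None)[0]
    a=o1+s[0]*d1;b=o2+s[1]*d2;return (a+b)/2,np.linalg.norm(a-b)
def at(n,u,v,z):
    o,d=ray(n,u,v);return o+d*(z-o[2])/d[2]
def cloud(n,d):
    M=C[n]["mtx"];T=np.linalg.inv(C[n]["camera_from_world"]);v,u=np.indices(d.shape)
    P=np.stack([(u-M[0,2])/M[0,0]*d,-(v-M[1,2])/M[1,1]*d,-d],-1)
    return P@T[:3,:3].T+T[:3,3]
def proj(n,P):
    M=C[n]["mtx"];T=C[n]["camera_from_world"];p=T[:3,:3]@np.asarray(P)+T[:3,3]
    return np.array([M[0,2]-M[0,0]*p[0]/p[2],M[1,2]+M[1,1]*p[1]/p[2]])
def crop(p,u0,v0,u1,v1,s,f):
    cv2.imwrite(f,cv2.resize(p[v0:v1,u0:u1,::-1],None,fx=s,fy=s,interpolation=cv2.INTER_CUBIC))
E
python3 - <<'E'
from h import *
for n,b,nm,s in (("scene",(170,40,310,300),"sa",2.3),("scene",(300,250,440,420),"sb",3.5),("top",(240,150,480,290),"ta",3.3),("top",(110,170,240,320),"tb",4)):
    crop(np.load(n+"0.npz")["p"],*b,s,f"pics/c_{nm}.png")
E
```

```text
(no output)
```

View pics/c_sa.png

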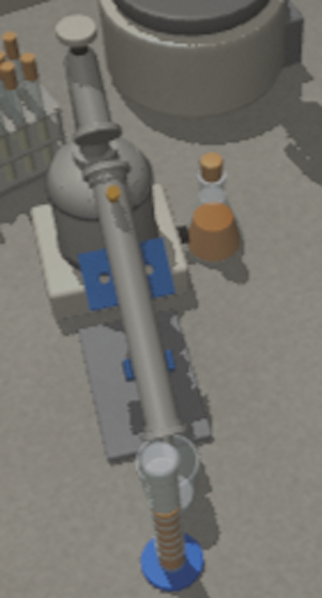

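View pics/c_sb.png

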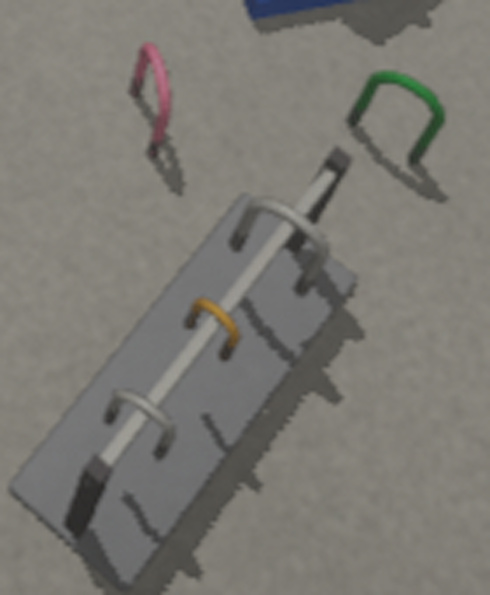

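View pics/c_ta.png

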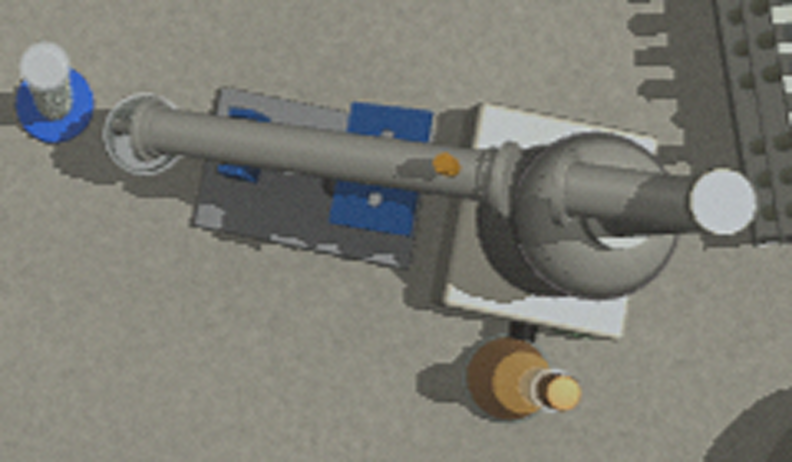

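View pics/c_tb.png

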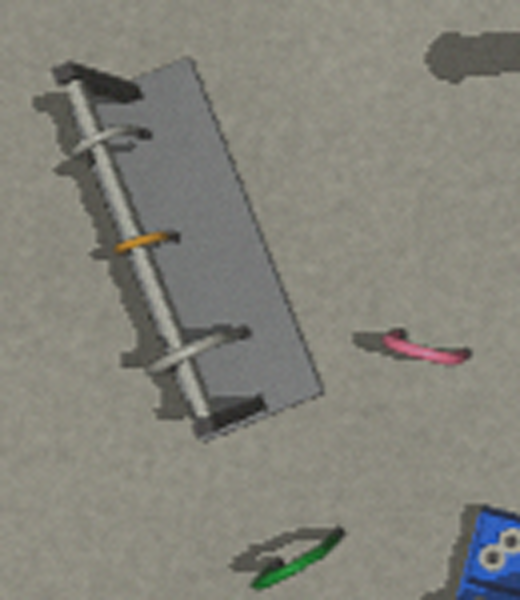

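```bash
python3 - <<'E'
from h import *
np.set_printoptions(precision=4,suppress=True)
for a,b in (((215.7,160.9),(357.6,190.9)),((235.2,157.4),(353.6,210))): print("hole",*tri(a,b))
D={n:np.load(n+"0.npz") for n in("scene","top")}
for n in D:
    p=D[n]["p"].astype(int);P=cloud(n,D[n]["d"])
    blue=(p[...,2]>p[...,0]*1.8)&(p[...,2]>60)&(P[...,2]>.15)&(P[...,2]<.21)
    v,u=np.nonzero(blue); Q=P[blue]; ok=np.abs(Q-np.median(Q,0)).max(1)<.06; Q=Q[ok]
    for _ in range(3):
        c=Q.mean(0);w=np.linalg.svd(Q-c)[2][2];w*=np.sign(w[2]);r=(Q-c)@w; Q=Q[np.abs(r)<.003]
    h=-w[:2]/np.hypot(*w[:2]); print(n,len(Q),"n",w,"tilt",np.degrees(np.arccos(w[2])),"updir",h,np.arctan2(h[1],h[0]))
    ex=np.array([*(h*w[2]),np.hypot(*w[:2])]);ey=np.cross(w,ex)
    a=(Q-c)@ex;b=(Q-c)@ey
    print(" ext x",np.percentile(a,[0,1,99,100]),"y",np.percentile(b,[0,1,99,100]))
    cc=c+ex*(np.percentile(a,.5)+np.percentile(a,99.5))/2+ey*(np.percentile(b,.5)+np.percentile(b,99.5))/2;print(" centre",cc)
# tube: points above bracket
E
```

```text
hole [ 0.5793 -0.1637  0.171 ] 0.0038157239024205402
hole [ 0.5334 -0.1529  0.1705] 0.004661148310398305
scene 367 n [0.1045 0.4859 0.8677] tilt 29.803047419157952 updir [-0.2102 -0.9777] -1.7825319675667264
 ext x [-0.0289 -0.0284  0.0291  0.0305] y [-0.0492 -0.0483  0.0377  0.0385]
 centre [ 0.5584 -0.1522  0.1798]
top 457 n [0.1038 0.4936 0.8635] tilt 30.291387839264992 updir [-0.2058 -0.9786] -1.7780779950365178
 ext x [-0.0319 -0.0299  0.0282  0.0291] y [-0.0408 -0.0402  0.0475  0.0483]
 centre [ 0.5573 -0.155   0.181 ]
```

```bash
cat > fit.py <<'E'
from h import *
from scipy.optimize import least_squares
np.set_printoptions(precision=4,suppress=True)
def cyl(P,c0,th0,lo=-.085,hi=.06):
    # param: lateral offset y, z offset , heading, tilt
    def fr(th,ti):
        ex=np.array([np.cos(th)*np.cos(ti),np.sin(th)*np.cos(ti),np.sin(ti)]);ey=np.array([-np.sin(th),np.cos(th),0]);return ex,ey,np.cross(ex,ey)
    ex,ey,ez=fr(th0,np.pi/6);q=P-c0;a,b,h=q@ex,q@ey,q@ez
    s=(a>lo)&(a<hi)&(np.hypot(b,h-.035)<.022)&(h>.035); Q=P[s]
    def f(v):
        ex,ey,ez=fr(v[2],v[3]);q=Q-c0;return np.hypot(q@ey-v[0],q@ez-v[1])-.017
    r=least_squares(f,[0,.035,th0,np.pi/6],loss="soft_l1",f_scale=.001)
    return r.x,len(Q),np.sqrt(np.mean(r.fun**2))
E
python3 - <<'E'
from fit import *
c0=np.array([.558,-.1535,.180])
for n in("scene","top"):
    P=cloud(n,np.load(n+"0.npz")["d"]).reshape(-1,3);P=P[P[:,2]>.1]
    print(n,cyl(P,c0,-1.78))
E
```

```text
scene (array([ 0.0006,  0.0355, -1.7852,  0.5224]), 920, np.float64(0.0014860801218381182))
top (array([ 0.0003,  0.0351, -1.7845,  0.5268]), 866, np.float64(0.0012600034547724077))
```

```bash
python3 -m inch '[0,0,5,0, 0,0,5,0, 0,0,5,0, 1.5,2,3,0.04, 3.4,4.4,0,0.092, 3.4,4.4,0,0.092, 3.4,4.4,0,0.092, 3.4,4.4,0,0.092, 3.4,4.4,0,0.092, 3.4,4.4,0,0.092, 3.4,4.4,0,0.092, 3.4,4.4,0,0.092, 3.4,4.4,0,0.092, 3.4,4.4,0,0.092, 3.2,4.7,0,0.098, 0,0,0,0, 0,0,0,0]' 100 60
python3 - <<'E'
from h import *
s=manip.sense();print(s["t"],s["tcp_pos"],s["tool_rot"],s["q"])
for n in("scene","top","wrist"):
    p,d=optics.snapshot(n);np.savez(n+"1.npz",p=p,d=d,pos=s["tcp_pos"],rot=s["tool_rot"]);cv2.imwrite(f"pics/{n}1.png",p[:,:,::-1])
E
```

```text
t: 2.28
tcp_pos: [0.5718, -0.0899, 0.4298]
tool_rot: [0.778, 0.628, -0.001, -0.0]
force: [-0.3, -0.2, 0.5]
finger_gap: 0.998
2.275 [ 0.57183441 -0.08993348  0.42982585] [ 7.77916458e-01  6.28367318e-01 -6.31584807e-04 -3.15308552e-04] [-3.48574810e-01  3.12091687e-01  1.28992169e+00 -7.56250790e-04
  1.54077171e+00 -1.36661014e-01]
```

View pics/wrist1.png

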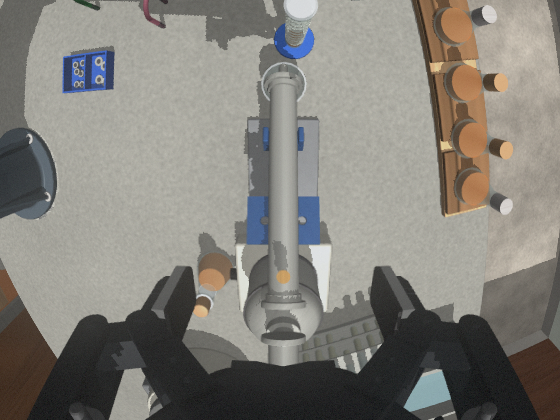

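View pics/scene1.png

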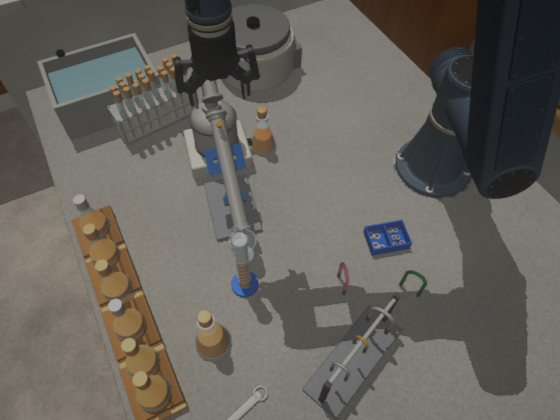

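```bash
cat >> h.py <<'E'
from scipy.spatial.transform import Rotation as R
def wT(pos,rot):
    T=np.eye(4);T[:3,:3]=R.from_quat(rot).as_matrix();T[:3,3]=pos;return T@C["wrist"]["tool_from_camera"]
def wray(u,v,pos,rot):
    M=C["wrist"]["mtx"];x=(u-M[0,2])/M[0,0];y=(v-M[1,2])/M[1,1];r=np.hypot(x,y)
    d=np.array([x/r*np.sin(r),-y/r*np.sin(r),-np.cos(r)]);T=wT(pos,rot);return T[:3,3],T[:3,:3]@d
def wproj(P,pos,rot):
    M=C["wrist"]["mtx"];T=np.linalg.inv(wT(pos,rot));p=T[:3,:3]@np.asarray(P)+T[:3,3]
    th=np.arctan2(np.hypot(p[0],p[1]),-p[2]);r=np.hypot(p[0],p[1])+1e-12
    return np.array([M[0,2]+M[0,0]*th*p[0]/r,M[1,2]-M[1,1]*th*p[1]/r])
def wcloud(d,pos,rot):
    M=C["wrist"]["mtx"];v,u=np.indices(d.shape);x=(u-M[0,2])/M[0,0];y=(v-M[1,2])/M[1,1];r=np.hypot(x,y)+1e-9
    t=np.tan(np.minimum(r,1.4));P=np.stack([x/r*t*d,-y/r*t*d,-d],-1);T=wT(pos,rot);return P@T[:3,:3].T+T[:3,3]
def isect(rays):
    A=np.zeros((3,3));b=np.zeros(3)
    for o,d in rays:
        d=d/np.linalg.norm(d);Q=np.eye(3)-np.outer(d,d);A+=Q;b+=Q@o
    x=np.linalg.solve(A,b);return x,[np.linalg.norm(np.cross(x-o,d/np.linalg.norm(d))) for o,d in rays]
E
python3 - <<'E'
from fit import *
z=np.load("wrist1.npz");p=z["p"];crop(p,235,50,335,320,2.2,"pics/w1c.png")
crop(p,240,185,330,255,8,"pics/w1h.png")
P=wcloud(z["d"],z["pos"],z["rot"])
b=p.astype(int);m=(b[...,2]>b[...,0]*1.8)&(b[...,2]>60)&(P[...,2]>.15)&(P[...,2]<.21)
Q=P[m];Q=Q[np.abs(Q-np.median(Q,0)).max(1)<.06]
for _ in range(3):
    c=Q.mean(0);w=np.linalg.svd(Q-c)[2][2];w*=np.sign(w[2]);Q=Q[abs((Q-c)@w)<.003]
h=-w[:2]/np.hypot(*w[:2]);ex=np.array([*(h*w[2]),np.hypot(*w[:2])]);ey=np.cross(w,ex);a=(Q-c)@ex;bb=(Q-c)@ey
print(len(Q),np.degrees(np.arccos(w[2])),np.arctan2(h[1],h[0]),np.percentile(a,[.5,99.5]),np.percentile(bb,[.5,99.5]))
print(c+ex*np.percentile(a,[.5,99.5]).mean()+ey*np.percentile(bb,[.5,99.5]).mean())
print(cyl(P.reshape(-1,3),np.array([.5585,-.1535,.18]),-1.783))
E
```

```text
1498 30.098987164475293 -1.7847342968949667 [-0.0279  0.0299] [-0.0492  0.0388]
[ 0.5598 -0.1541  0.1799]
(array([ 0.0009,  0.0347, -1.7807,  0.5246]), 3819, np.float64(0.0006056753343174268))
```

View pics/w1h.png

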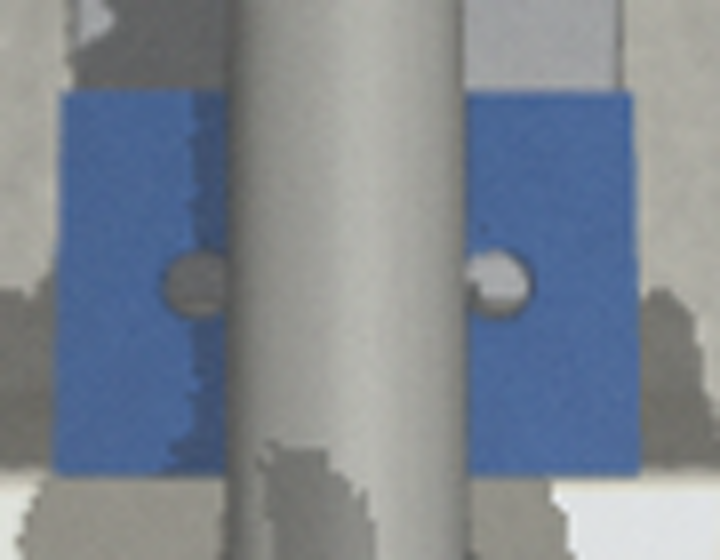

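View pics/w1c.png

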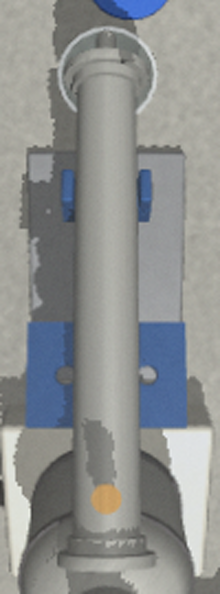

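```bash
python3 - <<'E'
from fit import *
z=np.load("wrist1.npz");pos,rot=z["pos"],z["rot"]
def wat(u,v,zz):
    o,d=wray(u,v,pos,rot);return o+d*(zz-o[2])/d[2]
a=wat(264.6,220.6,.18);b=wat(302.4,220.6,.18);print(a,b,(a+b)/2,np.linalg.norm(a-b))
for u,v,zz in((247.7,196.5,.165),(319,196.5,.165),(246.8,244.2,.195),(319.7,244.2,.195)):print(wat(u,v,zz))
q=[wat(247.7,196.5,.165),wat(319,196.5,.165),wat(246.8,244.2,.195),wat(319.7,244.2,.195)];print(np.mean(q,0))
c=np.array([.5585,-.1535,.18])
for n in("scene","top"):print(n,proj(n,c+np.array([.9776,-.2106,0])*.023),proj(n,c-np.array([.9776,-.2106,0])*.023))
E
```

```text
[ 0.5371 -0.1504  0.18  ] [ 0.5828 -0.1602  0.18  ] [ 0.5599 -0.1553  0.18  ] 0.04675832430984523
[ 0.5215 -0.12    0.165 ]
[ 0.6091 -0.1387  0.165 ]
[ 0.5106 -0.1707  0.195 ]
[ 0.5981 -0.1894  0.195 ]
[ 0.5598 -0.1547  0.18  ]
scene [214.7307 160.1909] [233.697  156.3136]
top [355.7275 190.5495] [352.1129 209.5819]
```

```bash
python3 -m inch '[0.16,-0.16,-5,0, 0,0,-5,0, 0,0,-5,0, 0,0,-4,0, 0,0,-3,0, 0,0,-2,0, 0,0,-0.7,0, 0,0,0,0]' 100 60
python3 - <<'E'
from h import *
for n in("scene","wrist"):
    p,d=optics.snapshot(n);cv2.imwrite(f"pics/{n}2.png",p[:,:,::-1])
crop(p,160,50,400,400,1.7,"pics/w2c.png")
p,d=optics.snapshot("scene");crop(p,160,30,320,270,2.5,"pics/s2c.png")
E
```

```text
t: 3.42
tcp_pos: [0.5737, -0.0923, 0.1835]
tool_rot: [0.778, 0.628, -0.0, -0.0]
force: [0.8, -0.0, 0.8]
finger_gap: 1.0
```

View pics/wrist2.png

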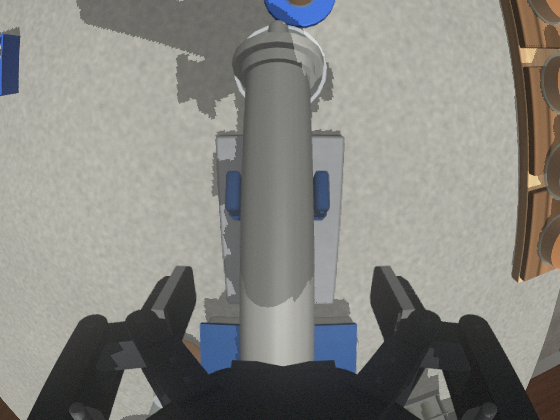

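View pics/s2c.png

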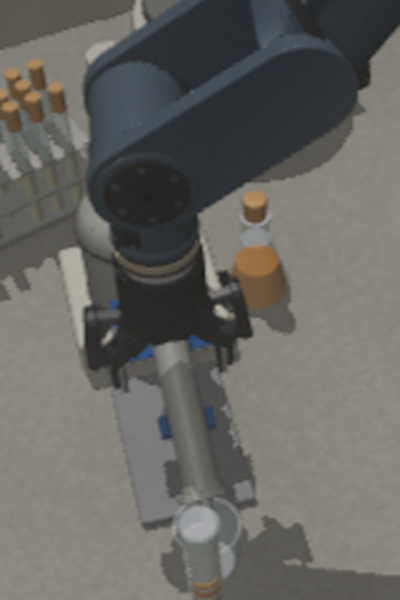

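```bash
python3 -m inch '[0,0,0,0, 0,0,0,0, 0,0,0,0, 0,0,0,0, 0,0,0,0, 0,0,0,0]' 0 60
```

```text
t: 4.32
tcp_pos: [0.5718, -0.0904, 0.1836]
tool_rot: [0.778, 0.628, -0.001, -0.002]
force: [-3.9, 1.1, 6.0]
finger_gap: 0.378
```

```bash
python3 -m inch '[-0.09,-0.42,0.25,0, -0.09,-0.42,0.25,0, -0.09,-0.42,0.25,0, 0,0,0,0]'; python3 -m inch '[-0.09,-0.42,0.25,0, 0,0,0,0]';python3 -m inch '[-0.09,-0.42,0.25,0, 0,0,0,0]'
```

```text
t: 4.82
tcp_pos: [0.5696, -0.1006, 0.1897]
tool_rot: [0.778, 0.628, 0.001, -0.004]
force: [0.1, 7.8, -2.3]
finger_gap: 0.382
t: 5.08
tcp_pos: [0.5687, -0.1047, 0.1921]
tool_rot: [0.778, 0.628, 0.001, -0.004]
force: [-0.2, 8.4, -1.4]
finger_gap: 0.382
t: 5.32
tcp_pos: [0.5678, -0.1089, 0.1945]
tool_rot: [0.778, 0.628, 0.001, -0.004]
force: [1.1, 8.9, -2.3]
finger_gap: 0.377
```

```bash
for i in 1; do python3 -m inch '[-0.09,-0.42,0.25,0, 0,0,0,0]'; done;python3 -m inch '[-0.09,-0.42,0.25,0, 0,0,0,0]'
```

```text
t: 5.58
tcp_pos: [0.5669, -0.1131, 0.197]
tool_rot: [0.778, 0.628, 0.001, -0.004]
force: [-0.0, 8.3, -2.2]
finger_gap: 0.376
t: 5.82
tcp_pos: [0.566, -0.1172, 0.1995]
tool_rot: [0.778, 0.628, 0.001, -0.004]
force: [0.9, 9.4, -2.6]
finger_gap: 0.384
```

```bash
python3 -m inch '[-0.06,-0.25,0.15,0, 0,0,0,0]';python3 -m inch '[-0.06,-0.25,0.15,0, 0,0,0,0]'
```

```text
t: 6.08
tcp_pos: [0.5657, -0.1184, 0.2002]
tool_rot: [0.778, 0.628, 0.002, -0.005]
force: [2.2, 11.5, -6.8]
finger_gap: 0.377
t: 6.32
tcp_pos: [0.5656, -0.1185, 0.2002]
tool_rot: [0.778, 0.628, 0.004, -0.007]
force: [7.7, 17.5, -14.2]
finger_gap: 0.38
```

```bash
python3 -m inch '[0,0,0,0, 0,0,0,0, 0,0,0,0]' && python3 -m inch '[0,0,0,0, 0,0,0,0, 0,0,0,0, 0,0,0,0]' 100 && python3 -m inch '[0,0,2,0, 0,0,4,0, 0,0,5,0, 0,0,5,0, 0,0,0,0]'
python3 - <<'E'
from h import *
s=manip.sense();print(s["tcp_pos"],s["tool_rot"])
for n in("wrist","scene","top"):
    p,d=optics.snapshot(n);np.savez(n+"3.npz",p=p,d=d,pos=s["tcp_pos"],rot=s["tool_rot"]);cv2.imwrite(f"pics/{n}3.png",p[:,:,::-1])
crop(p,340,150,430,250,6,"pics/t3c.png")
E
```

```text
t: 6.7
tcp_pos: [0.5657, -0.1185, 0.2002]
tool_rot: [0.778, 0.628, 0.003, -0.006]
force: [6.5, 17.2, -13.9]
finger_gap: 0.382
t: 7.2
tcp_pos: [0.5665, -0.1265, 0.2043]
tool_rot: [0.778, 0.628, 0.0, 0.001]
force: [0.0, 0.3, 0.6]
finger_gap: 0.997
t: 7.82
tcp_pos: [0.5684, -0.1271, 0.3693]
tool_rot: [0.778, 0.628, 0.003, 0.005]
force: [-0.3, -0.2, -0.5]
finger_gap: 0.997
[ 0.5684295  -0.12713539  0.36927405] [0.77807245 0.62814768 0.00265093 0.00517037]
```

View pics/wrist3.png

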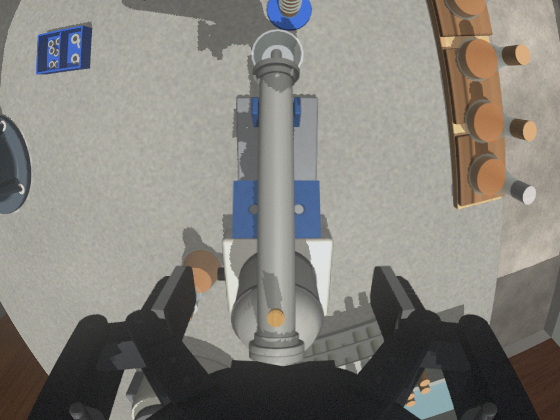

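View pics/scene3.png

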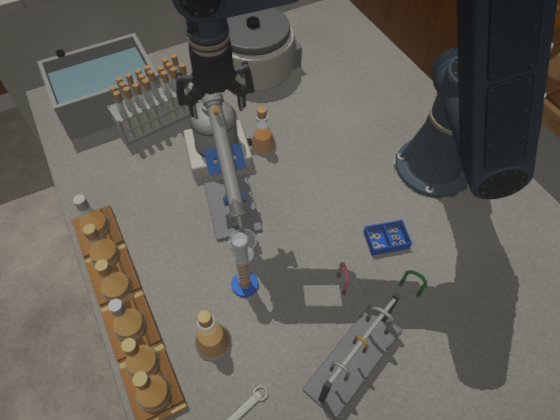

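```bash
python3 - <<'E'
from h import *
z=np.load("wrist3.npz");p=z["p"];crop(p,220,40,340,250,2.8,"pics/w3a.png");crop(p,225,175,325,245,7,"pics/w3b.png");crop(p,230,290,330,375,7,"pics/w3d.png")
P=wcloud(z["d"],z["pos"],z["rot"]);c=np.array([.5597,-.1552,.18]);th=-1.783
ex=np.array([np.cos(th)*.866,np.sin(th)*.866,.5]);ey=np.array([-np.sin(th),np.cos(th),0]);ez=np.cross(ex,ey)
b=p.astype(int);m=(b[...,0]>b[...,2]*1.8)&(b[...,0]>100);m[:295]=0;m[340:]=0;m[:,:255]=0;m[:,295:]=0
q=(P[m]-c)@np.c_[ex,ey,ez];print(len(q),np.percentile(q,[2,50,98],axis=0))
E
```

```text
217 [[ 0.09368013 -0.00650232  0.06949319]
 [ 0.09902133 -0.00034892  0.07472179]
 [ 0.10484623  0.0050827   0.07642141]]
```

View pics/w3b.png

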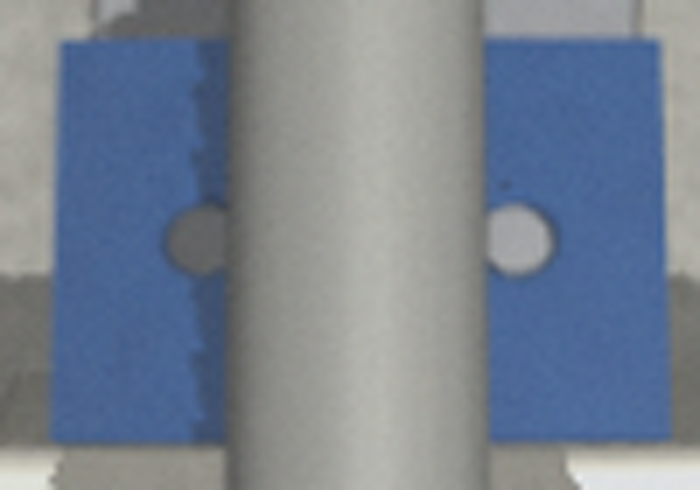

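View pics/w3d.png

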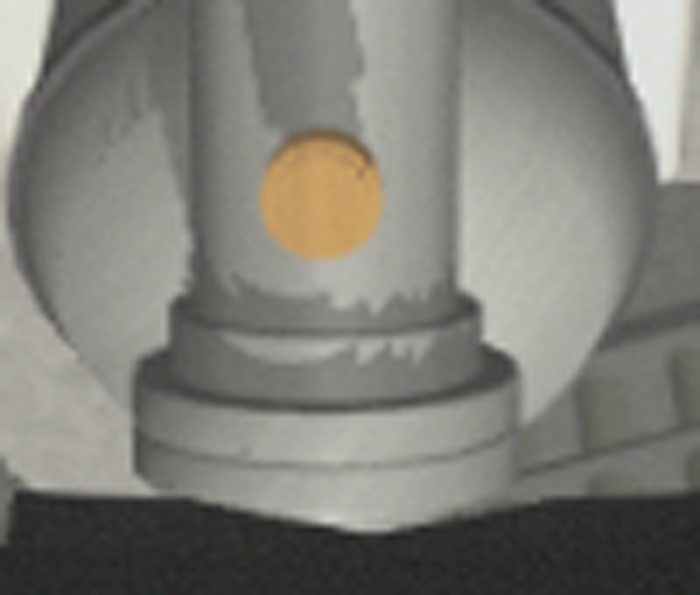

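View pics/w3a.png

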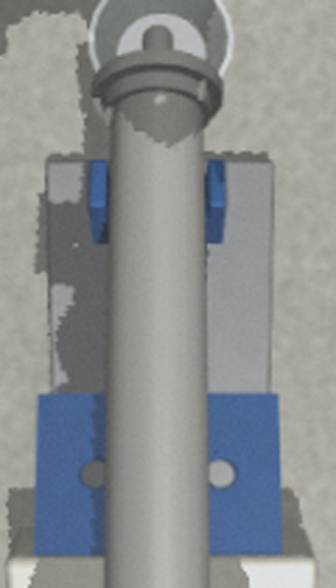

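```bash
python3 - <<'E'
from h import *
np.set_printoptions(precision=4,suppress=True)
z=np.load("wrist3.npz");pos,rot=z["pos"],z["rot"]
def wat(u,v,zz):
    o,d=wray(u,v,pos,rot);return o+d*(zz-o[2])/d[2]
a=wat(253.4,209.5,.18);b=wat(299.3,209.5,.18);print((a+b)/2,np.linalg.norm(a-b))
print(tri((381,310),(157.5,258)), at("top",157.5,258,.148),at("scene",381,310,.148))
# bar ends
print("bar",at("top",110+72/4,170+85/4,.14),at("top",110+203/4,170+413/4,.14))
for n,(u0,v0,u1,v1) in (("top",(120,180,180,290)),("scene",(320,285,405,405))):
    d=np.load(n+"0.npz")["d"];P=cloud(n,d)[v0:v1,u0:u1].reshape(-1,3)
    Q=P[(P[:,2]>.125)&(P[:,2]<.165)];
    c=Q.mean(0);w=np.linalg.svd((Q-c)[:,:2])[2][0];w*=np.sign(w[0]);print(n,len(Q),c,w,np.arctan2(w[1],w[0]))
    a=(Q-c)[:,:2]@w;b=(Q-c)[:,:2]@[-w[1],w[0]]
    s=np.abs(b)>.007
    print(np.c_[a,b,Q[:,2]][s][np.argsort(a[s])])
E
```

```text
[ 0.5591 -0.1562  0.18  ] 0.04701054918323532
(array([0.4261, 0.3204, 0.1359]), np.float64(0.001880110411932677)) [0.4276 0.3167 0.148 ] [0.43   0.3237 0.148 ]
bar [0.5902 0.3905 0.14  ] [0.3904 0.3109 0.14  ]
top 590 [0.4904 0.3494 0.1396] [0.9288 0.3705] 0.37954223824490024
[[-0.1184  0.0078  0.149 ]
 [-0.113   0.008   0.1498]
 [-0.0725  0.0203  0.1409]
 [-0.0722  0.0144  0.1427]
 [-0.0719  0.0089  0.1433]
 [-0.0715  0.0233  0.138 ]
 [-0.0713  0.0092  0.1501]
 [-0.0712  0.0173  0.1405]
 [-0.0711 -0.0135  0.1391]
 [-0.0708 -0.0073  0.1446]
 [-0.0706 -0.018   0.1359]
 [-0.0704  0.0187  0.1431]
 [-0.0703 -0.0119  0.1419]
 [-0.0702  0.0122  0.1473]
 [-0.0699 -0.0216  0.1288]
 [-0.0698  0.007   0.1469]
 [-0.0698 -0.0165  0.1386]
 [-0.0697 -0.0114  0.1483]
 [-0.0694  0.0214  0.1417]
 [-0.0692  0.015   0.1452]
 [-0.0692 -0.0206  0.1337]
 [-0.069  -0.0152  0.1426]
 [-0.069   0.0086  0.1492]
 [-0.0686 -0.0087  0.1463]
 [-0.0684 -0.0194  0.1379]
 [-0.0684 -0.0239  0.1256]
 [-0.0681  0.0181  0.1424]
 [-0.0681  0.0261  0.1332]
 [-0.0681 -0.013   0.1425]
 [-0.068   0.011   0.1485]
 [-0.0678 -0.
[... 6052 characters left out ...]
 0.0697 -0.0078  0.1456]
 [ 0.0699  0.0119  0.1397]
 [ 0.07    0.0152  0.1341]
 [ 0.07    0.0087  0.1459]
 [ 0.0702  0.0144  0.1252]
 [ 0.0702 -0.0094  0.143 ]
 [ 0.0702  0.0095  0.1417]
 [ 0.0703  0.0144  0.1403]
 [ 0.0705 -0.0118  0.1449]
 [ 0.0709  0.0072  0.1448]
 [ 0.071   0.0162  0.1327]
 [ 0.0711 -0.0109  0.1419]
 [ 0.0715 -0.0133  0.1441]
 [ 0.0717  0.013   0.1407]
 [ 0.072  -0.0124  0.1408]
 [ 0.0723 -0.0081  0.1451]
 [ 0.0723 -0.0148  0.1426]
 [ 0.0724 -0.0166  0.1385]
 [ 0.0729 -0.0097  0.1428]
 [ 0.0731 -0.015   0.1305]
 [ 0.0731 -0.0139  0.1401]
 [ 0.0732 -0.0114  0.1396]
 [ 0.0732 -0.0182  0.1369]
 [ 0.0733 -0.0175  0.132 ]
 [ 0.0733 -0.0156  0.1364]
 [ 0.0744 -0.0164  0.1306]]
```

```bash
python3 -m inch '[-1.4,4.5,0,-0.09, -1.4,4.5,0,-0.09, -1.4,4.5,0,-0.09, -1.4,4.5,0,-0.09, -1.4,4.5,0,-0.09, -1.4,4.5,0,-0.09, -1.4,4.5,-2,-0.09, -1.4,4.5,-2,-0.09, -1.4,4.5,-2,-0.09, -1.5,4.8,-1,-0.09, 0,0,0,0, 0,0,0,0, 0,0,0,0]'
python3 - <<'E'
from h import *
s=manip.sense();print(s["tcp_pos"],s["tool_rot"],s["q"])
p,d=optics.snapshot("wrist");np.savez("wrist4.npz",p=p,d=d,pos=s["tcp_pos"],rot=s["tool_rot"]);cv2.imwrite("pics/wrist4.png",p[:,:,::-1])
P=np.array([.427,.326,.148]);print(wproj(P,s["tcp_pos"],s["tool_rot"]))
E
```

```text
t: 9.6
tcp_pos: [0.4257, 0.326, 0.2936]
tool_rot: [0.974, 0.227, -0.0, 0.0]
force: [-0.4, -1.1, -0.0]
finger_gap: 1.001
[0.42574792 0.32595838 0.29363912] [ 9.73957950e-01  2.26728513e-01 -2.06880847e-04  2.26076792e-04] [ 4.45085639e-01  3.56751640e-01  1.60212176e+00 -3.81045922e-04
  1.18322047e+00  1.55859124e+00]
[281.11206136 194.23507295]
```

View pics/wrist4.png

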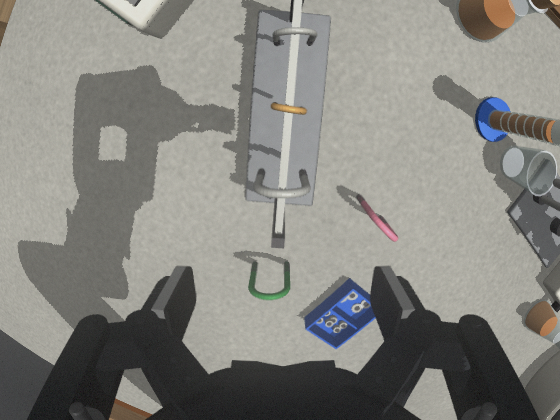

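```bash
python3 - <<'E'
from h import *
np.set_printoptions(precision=4,suppress=True)
z=np.load("wrist4.npz");p,pos,rot=z["p"],z["pos"],z["rot"];crop(p,230,140,340,260,5,"pics/w4c.png")
P=wcloud(z["d"],pos,rot)
Q=P[150:215,240:325].reshape(-1,3);Q=Q[(Q[:,2]>.1)&(Q[:,2]<.2)]
w=np.array([np.cos(.378),np.sin(.378)]);c=np.array([.427,.326]);a=(Q[:,:2]-c)@w;b=(Q[:,:2]-c)@[-w[1],w[0]]
s=(abs(b)>.006)&(abs(a)<.02)
for lo in np.arange(-.032,.032,.004):
    t=s&(b>=lo)&(b<lo+.004)
    if t.sum()>3:print(round(lo,3),t.sum(),np.median(a[t]),np.percentile(a[t],[5,95]),np.percentile(Q[t,2],[5,95]))
print(np.percentile(b[s],[0,1,99,100]),np.percentile(Q[:,2],98))
t=~s&(abs(b)<.006);print("bar b",np.median(b[t&(Q[:,2]<.143)]))
E
```

```text
-0.028 26 0.004252130107793759 [0.0009 0.0053] [0.1043 0.1326]
-0.024 69 0.004739080519151856 [-0.0003  0.0055] [0.1027 0.1388]
-0.02 50 0.0029086997575223667 [-0.0012  0.005 ] [0.1085 0.1428]
-0.016 42 0.0017919406683829043 [-0.0021  0.0048] [0.1392 0.145 ]
-0.012 42 0.0020659682940066103 [-0.0028  0.0047] [0.1424 0.1476]
-0.008 19 0.0010929459056281247 [-0.0025  0.0042] [0.1449 0.1474]
0.004 22 0.00047862632905075264 [-0.003   0.0035] [0.144  0.1483]
0.008 40 0.001022485272823954 [-0.0032  0.0034] [0.1431 0.1473]
0.012 41 0.0001801262554912446 [-0.0036  0.0029] [0.1393 0.1453]
0.016 51 0.0005875988182665104 [-0.0033  0.0029] [0.1073 0.1421]
0.02 68 0.0021438740656766282 [-0.0027  0.0028] [0.1025 0.1375]
0.024 31 0.0012588277403221822 [-0.0024  0.0025] [0.1024 0.1313]
[-0.0264 -0.0256  0.0261  0.0267] 0.14830482345908214
bar b -9.693742957448388e-05
```

View pics/w4c.png

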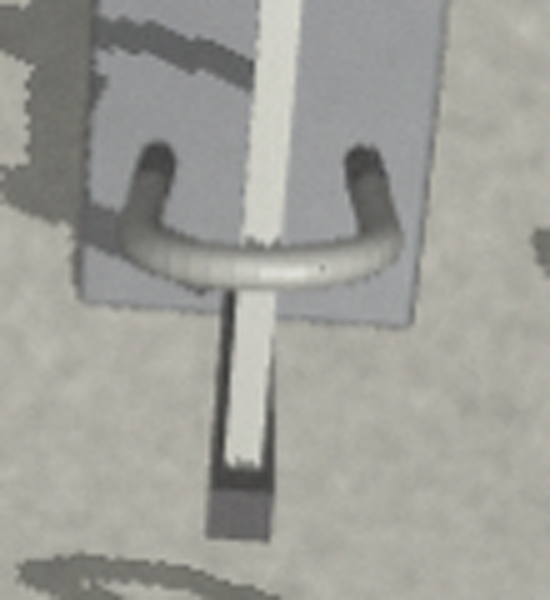

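```bash
python3 -m inch '[0.19,0.05,-4,-0.02, 0,0,-4,0, 0,0,-3.5,0, 0,0,-3,0, 0,0,-1.6,0, 0,0,-1,0, 0,0,0,0, 0,0,0,0]' 100 20
python3 - <<'E'
from h import *
p,d=optics.snapshot("wrist");crop(p,100,130,460,420,2,"pics/w5.png")
p,d=optics.snapshot("scene");crop(p,290,240,440,420,3.3,"pics/s5.png")
E
```

```text
t: 10.65
tcp_pos: [0.4279, 0.3279, 0.1237]
tool_rot: [0.976, 0.218, 0.001, -0.0]
force: [-0.2, 0.4, 0.4]
finger_gap: 0.998
```

View pics/w5.png

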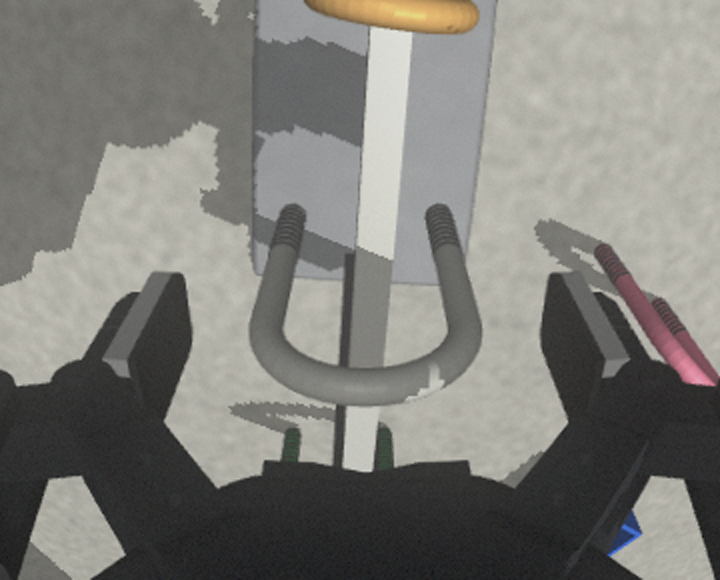

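View pics/s5.png

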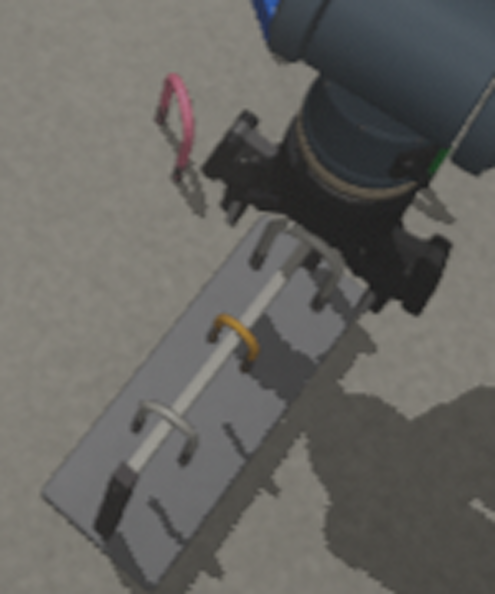

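```bash
python3 -m inch '[0,0,0,0, 0,0,0,0, 0,0,0,0, 0,0,0,0, 0,0,0,0]' 40 25
python3 -m inch '[0,0,0.5,0, 0,0,1.5,0, 0,0,3,0, 0,0,4,0, 0,0,5,0, 0,0,4,0, 0,0,0,0]'
python3 - <<'E'
from h import *
p,d=optics.snapshot("wrist");crop(p,100,130,460,420,2,"pics/w6.png")
p,d=optics.snapshot("scene");crop(p,290,200,440,420,2.7,"pics/s6.png")
E
```

```text
t: 11.38
tcp_pos: [0.4274, 0.3278, 0.1232]
tool_rot: [0.976, 0.218, 0.0, -0.0]
force: [-1.1, 0.2, 5.9]
finger_gap: 0.613
t: 12.25
tcp_pos: [0.4289, 0.3285, 0.3071]
tool_rot: [0.976, 0.218, 0.004, -0.001]
force: [0.2, -0.2, -1.4]
finger_gap: 0.615
```

View pics/w6.png

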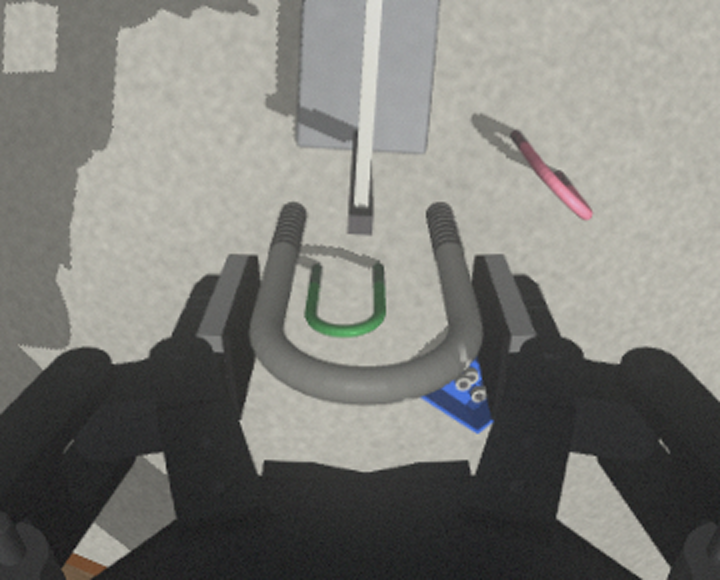

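View pics/s6.png

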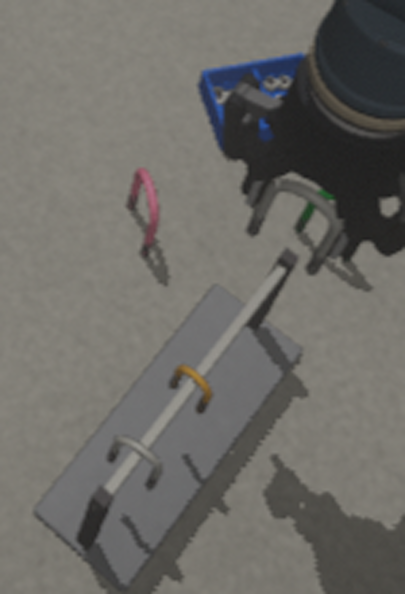

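```bash
python3 -m inch '[0,0,2.5,0, 1.44,-4.15,0,0.092, 1.44,-4.15,0,0.092, 1.44,-4.15,0,0.092, 1.44,-4.15,0,0.092, 1.44,-4.15,0,0.092, 1.44,-4.15,0,0.092, 1.44,-4.15,0,0.092, 1.44,-4.15,0,0.092, 1.44,-4.15,0,0.092, 1.4,-4.15,0,0.092, 0,0,0,0, 0,0,0,0, 0,0,0,0]'
python3 - <<'E'
from h import *
s=manip.sense();print(s["tcp_pos"],s["tool_rot"],2*np.arctan2(s["tool_rot"][1],s["tool_rot"][0])-np.pi/2)
p,d=optics.snapshot("wrist");np.savez("wrist7.npz",p=p,d=d,pos=s["tcp_pos"],rot=s["tool_rot"]);crop(p,140,40,420,420,1.55,"pics/w7.png")
p,d=optics.snapshot("scene");crop(p,150,60,310,300,2.4,"pics/s7.png")
E
```

```text
t: 14.1
tcp_pos: [0.57, -0.0862, 0.327]
tool_rot: [0.778, 0.629, -0.001, -0.001]
force: [-0.1, -0.2, -1.3]
finger_gap: 0.613
[ 0.56997237 -0.08615659  0.32700879] [ 7.77652243e-01  6.28693551e-01 -5.12675870e-04 -1.06997708e-03] -0.21105102978600598
```

View pics/w7.png

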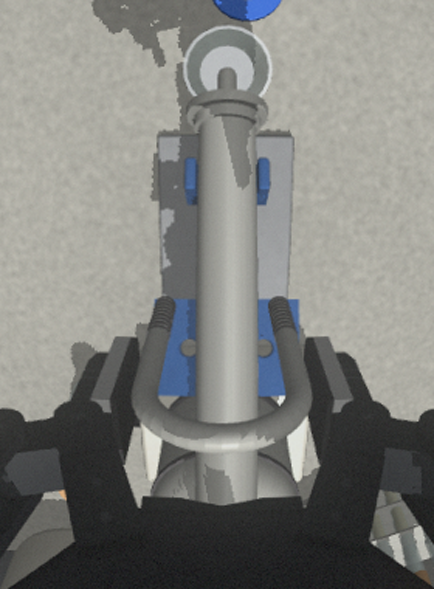

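View pics/s7.png

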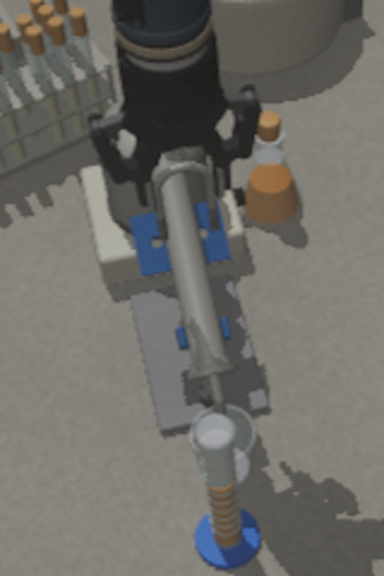

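```bash
python3 -m inch '[0.27,-0.06,-2,0, 0,0,-2.2,0, 0,0,0,0, 0,0,0,0]'
python3 - <<'E'
from h import *
s=manip.sense();print(s["tcp_pos"])
p,d=optics.snapshot("wrist");crop(p,140,40,420,420,1.55,"pics/w8.png")
E
```

```text
t: 14.7
tcp_pos: [0.5739, -0.0877, 0.2867]
tool_rot: [0.778, 0.629, 0.0, 0.001]
force: [-0.0, 0.1, -0.9]
finger_gap: 0.618
[ 0.57394119 -0.08768998  0.286668  ]
```

View pics/w8.png

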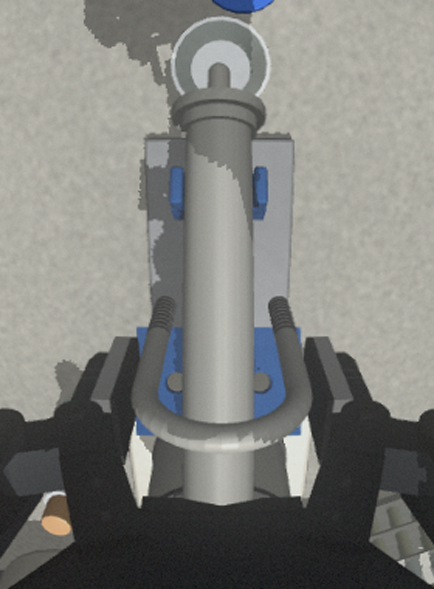

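```bash
python3 -m inch '[0,0,0,0, 0,0,0,0, 0,0,0,0]';python3 -m inch '[0,0,0,0]'; python3 -m inch '[-0.13,0.03,0,0, 0,0,0,0, 0,0,0,0, 0,0,0,0]';
python3 - <<'E'
from h import *
s=manip.sense();print(s["tcp_pos"])
p,d=optics.snapshot("wrist");crop(p,140,40,420,420,1.55,"pics/w9.png")
E
```

```text
t: 15.12
tcp_pos: [0.5736, -0.0881, 0.2861]
tool_rot: [0.778, 0.628, 0.0, 0.0]
force: [0.6, -0.5, -1.0]
finger_gap: 0.618
t: 15.25
tcp_pos: [0.5735, -0.0881, 0.2859]
tool_rot: [0.778, 0.628, 0.0, 0.0]
force: [-0.2, -0.5, -1.0]
finger_gap: 0.613
t: 15.75
tcp_pos: [0.5722, -0.0877, 0.2858]
tool_rot: [0.778, 0.628, -0.0, -0.0]
force: [-0.2, 0.5, -0.7]
finger_gap: 0.616
[ 0.57220367 -0.08771509  0.28579192]
```

View pics/w9.png

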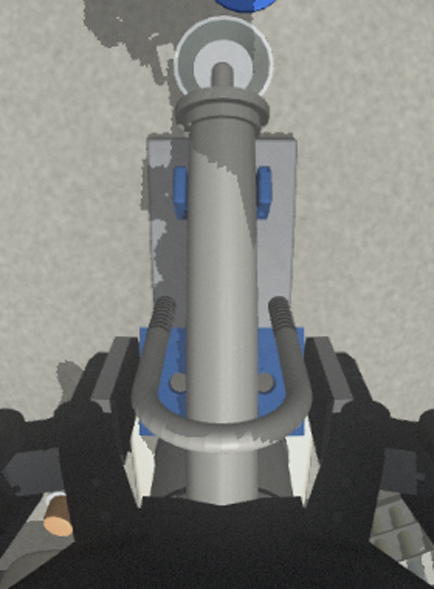

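```bash
python3 -m inch '[0,0,-1.5,0, 0,0,-1.5,0, 0,0,-1,0, 0,0,0,0, 0,0,0,0]'; python3 -m inch '[0,0,-1,0, 0,0,-1,0, 0,0,-0.9,0, 0,0,0,0, 0,0,0,0]'
python3 - <<'E'
from h import *
s=manip.sense();print(s["tcp_pos"])
p,d=optics.snapshot("wrist");crop(p,140,40,420,420,1.55,"pics/w10.png")
p,d=optics.snapshot("scene");crop(p,150,60,310,300,2.4,"pics/s10.png")
E
```

```text
t: 16.42
tcp_pos: [0.5725, -0.0878, 0.2459]
tool_rot: [0.778, 0.628, 0.0, 0.0]
force: [-0.3, 0.3, -0.8]
finger_gap: 0.617
t: 17.05
tcp_pos: [0.5724, -0.0878, 0.2168]
tool_rot: [0.778, 0.628, 0.0, 0.0]
force: [-0.1, -0.2, 0.2]
finger_gap: 0.616
[ 0.57236707 -0.08776421  0.21682871]
```

View pics/w10.png

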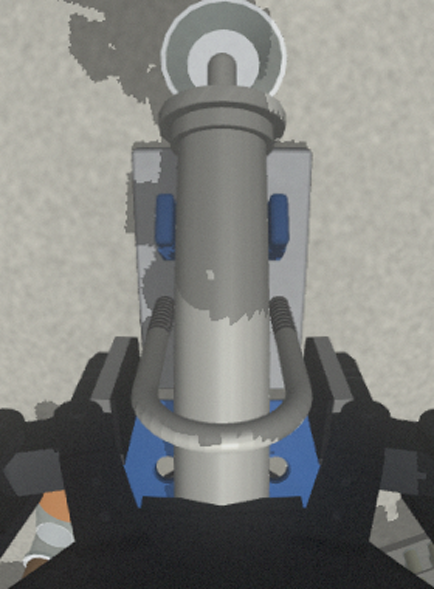

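View pics/s10.png

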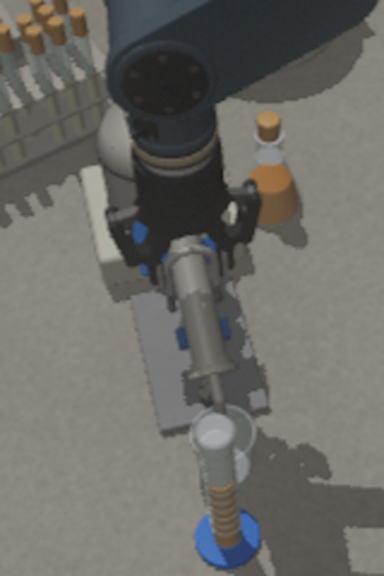

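```bash
python3 -m inch '[0.13,0.59,0,0, 0.13,0.59,0,0, 0,0,0,0]'; python3 -m inch '[0.12,0.57,-0.05,0, 0.12,0.57,-0.05,0, 0,0,0,0]'; python3 -m inch '[0.12,0.55,-0.15,0, 0.12,0.55,-0.15,0, 0,0,0,0]'
python3 - <<'E'
from h import *
s=manip.sense();print(s["tcp_pos"])
p,d=optics.snapshot("wrist");crop(p,140,40,420,420,1.55,"pics/w11.png")
p,d=optics.snapshot("scene");crop(p,150,60,310,300,2.4,"pics/s11.png")
E
```

```text
t: 17.52
tcp_pos: [0.5749, -0.0752, 0.2169]
tool_rot: [0.778, 0.629, 0.0, 0.0]
force: [-0.5, -0.0, -0.8]
finger_gap: 0.618
t: 17.9
tcp_pos: [0.5773, -0.0645, 0.2159]
tool_rot: [0.778, 0.629, -0.0, 0.0]
force: [-0.4, -1.4, 0.1]
finger_gap: 0.616
t: 18.27
tcp_pos: [0.5802, -0.0531, 0.2129]
tool_rot: [0.778, 0.629, 0.0, 0.0]
force: [0.6, -1.6, 1.3]
finger_gap: 0.617
[ 0.58015698 -0.05310441  0.2129229 ]
```

View pics/w11.png

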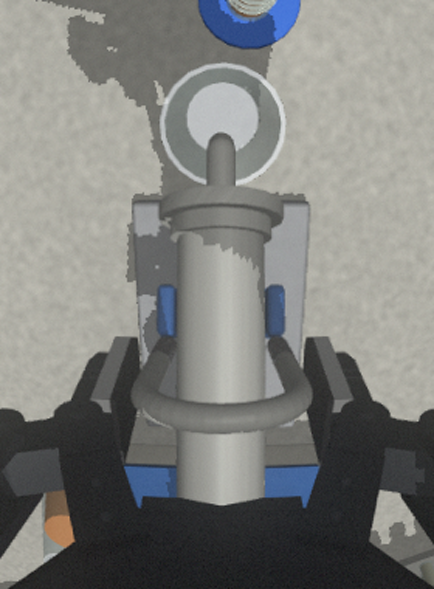

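View pics/s11.png

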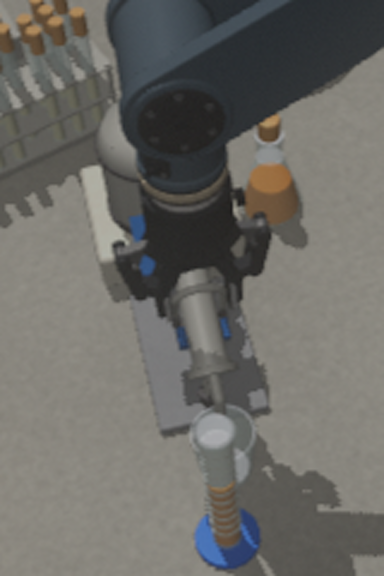

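```bash
python3 -m inch '[0.12,0.55,-0.25,0, 0,0,0,0]'; python3 -m inch '[0.12,0.55,-0.27,0, 0,0,0,0]'; python3 -m inch '[0.03,0.15,-0.08,0, 0,0,0,0, 0,0,0,0]'
python3 - <<'E'
from h import *
s=manip.sense();print(s["tcp_pos"])
p,d=optics.snapshot("wrist");crop(p,140,40,420,420,1.55,"pics/w12.png");np.savez("wrist12.npz",p=p,d=d,pos=s["tcp_pos"],rot=s["tool_rot"])
E
```

```text
t: 18.62
tcp_pos: [0.581, -0.0477, 0.2101]
tool_rot: [0.778, 0.628, 0.0, 0.0]
force: [0.9, -2.1, 1.1]
finger_gap: 0.618
t: 18.88
tcp_pos: [0.582, -0.0421, 0.2074]
tool_rot: [0.778, 0.629, -0.0, -0.0]
force: [0.3, -1.6, 0.7]
finger_gap: 0.617
t: 19.25
tcp_pos: [0.5823, -0.041, 0.2068]
tool_rot: [0.778, 0.628, 0.0, -0.0]
force: [0.4, -1.8, 1.2]
finger_gap: 0.622
[ 0.5822522  -0.04097872  0.20678985]
```

View pics/w12.png

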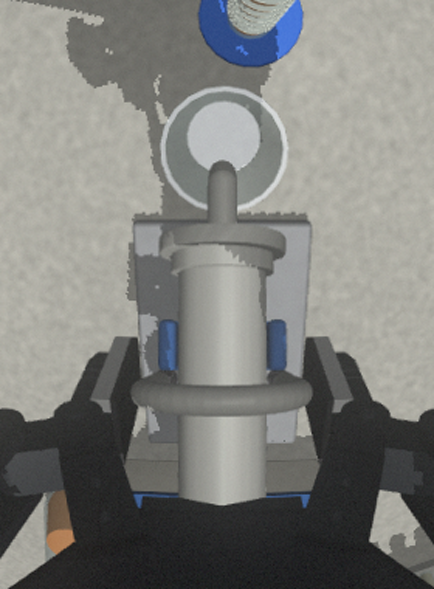

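```bash
cat > tilt.py <<'E'
from h import *
I=([0,0,0],[0,0,0,1])
for a in range(0,45,5):
    t=np.radians(a);o=[]
    for off in (.0165,.012,.020):
        l=off+.004;o.append(wproj([l*np.sin(t),0,-l*np.cos(t)],*I)[1])
    tip=-.0665;print(a,[(round(40-40+x,1),round((x-40)*1.55)) for x in o],"tip",wproj([tip*np.sin(t),.023,-tip*np.cos(t)],*I))
E
python3 tilt.py
python3 - <<'E'
from h import *
z=np.load("wrist12.npz");d=z["d"];P=wcloud(d,[0,0,0],[0,0,0,1])
r=P[270:325,250:315].reshape(-1,3);r=r[(r[:,2]<0.0)&(r[:,2]>-.04)];print(len(r),np.median(r,0),r[np.argmin(r[:,2])])
# ring point cloud left/right between pads
q=P[260:330,225:345].reshape(-1,3);q=q[(abs(q[:,1])<.028)&(q[:,2]>-.035)&(q[:,2]<.06)&(abs(q[:,1])>.0185)]
for lo in np.arange(-.03,.06,.006):
    s=(q[:,2]>=lo)&(q[:,2]<lo+.006)
    if s.sum()>4:print(round(lo,3),s.sum(),np.median(q[s],0))
E
```

```text
0 [(np.float64(316.8), 429), (np.float64(310.0), 419), (np.float64(322.3), 437)] tip [316.66599012 230.39309812]
5 [(np.float64(313.2), 423), (np.float64(307.2), 414), (np.float64(318.0), 431)] tip [316.33714022 238.78172802]
10 [(np.float64(309.3), 417), (np.float64(304.3), 410), (np.float64(313.4), 424)] tip [316.0753983  247.27877981]
15 [(np.float64(305.2), 411), (np.float64(301.2), 405), (np.float64(308.6), 416)] tip [315.87891655 255.8633418 ]
20 [(np.float64(301.0), 404), (np.float64(298.0), 400), (np.float64(303.4), 408)] tip [315.74628563 264.51558808]
25 [(np.float64(296.6), 398), (np.float64(294.6), 395), (np.float64(298.2), 400)] tip [315.67651802 273.21652073]
30 [(np.float64(292.1), 391), (np.float64(291.2), 389), (np.float64(292.7), 392)] tip [315.66903541 281.94773086]
35 [(np.float64(287.5), 384), (np.float64(287.8), 384), (np.float64(287.3), 383)] tip [315.72366003 290.69117297]
40 [(np.float64(283.0), 377), (np.float64(284.4), 379), (np.float64(281.8), 375)] tip [315.8406099  299.42894751]
1342 [ 0.00950983  0.00100041 -0.02035412] [ 0.00727259 -0.00126662 -0.02359481]
-0.018 207 [ 0.00449915  0.02009597 -0.0138845 ]
-0.012 301 [ 0.00326915  0.02353503 -0.00921416]
-0.006 190 [ 0.00079869  0.02725485 -0.00377712]
-0.0 151 [0.00187561 0.02339072 0.00266612]
0.006 153 [0.00208178 0.02094366 0.00874354]
0.012 97 [-0.0035743   0.02075758  0.01378843]
0.018 30 [-0.00962686  0.02081352  0.02053362]
0.024 15 [-0.01493677  0.02042959  0.0283411 ]
0.03 34 [-0.01673787  0.0200425   0.03298475]
0.036 42 [-0.0203549   0.01927291  0.04072665]
0.042 357 [-0.01596119  0.02046361  0.04467204]
0.048 37 [-0.02412857  0.0197948   0.05075504]
0.054 8 [-0.01760216  0.01968443  0.05450422]
```

```bash
python3 -m inch '[0,0,0.5,0, 0,0,0.5,0, 0,0,0,0, -0.22,-1.0,0.59,0, -0.22,-1.0,0.59,0, -0.22,-1.0,0.59,0, -0.22,-1.0,0.59,0, -0.22,-1.0,0.59,0, -0.22,-1.0,0.59,0, -0.2,-0.97,0.59,0, 0,0,0,0, 0,0,0,0, 0,0,0,0]'
cat > look.py <<'E'
from fit import *
import sys
k=sys.argv[1]
s=manip.sense();c=np.array([.5579,-.1551,.18]);th=-1.783
ex=np.array([np.cos(th)*.866,np.sin(th)*.866,.5]);ey=np.array([-np.sin(th),np.cos(th),0]);ez=np.cross(ex,ey);B=np.c_[ex,ey,ez]
print("tcp",s["tcp_pos"],"in bracket mm",(s["tcp_pos"]-c)@B*1000,"F",s["force"])
p,d=optics.snapshot("wrist");np.savez(f"wrist{k}.npz",p=p,d=d,pos=s["tcp_pos"],rot=s["tool_rot"]);crop(p,140,40,420,420,1.55,f"pics/w{k}.png")
crop(p,210,180,355,330,5,f"pics/wz{k}.png")
p,d=optics.snapshot("scene");crop(p,180,90,290,260,3.5,f"pics/s{k}.png")
E
python3 look.py 13
```

```text
t: 20.92
tcp_pos: [0.5669, -0.1102, 0.2578]
tool_rot: [0.778, 0.629, -0.0, -0.0]
force: [0.1, -0.3, -0.0]
finger_gap: 0.616
tcp [ 0.5669 -0.1102  0.2578] in bracket mm [-0.7299 -0.6122 90.2632] F [ 0.1072 -0.2607 -0.0396]
```

View pics/w13.png

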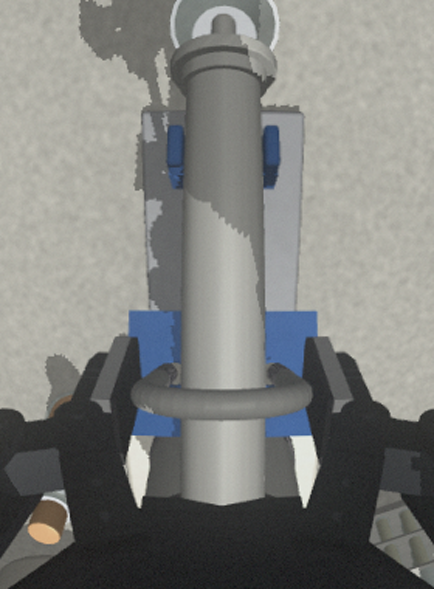

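View pics/s13.png

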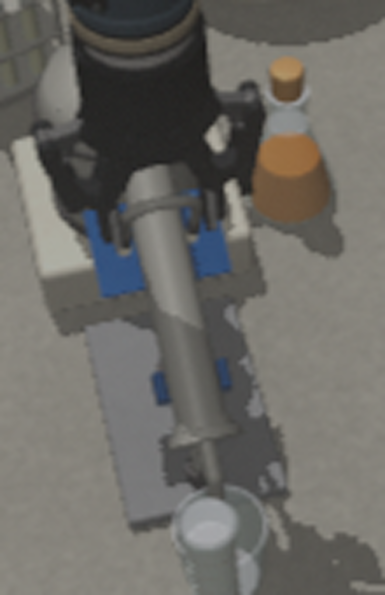

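View pics/wz13.png

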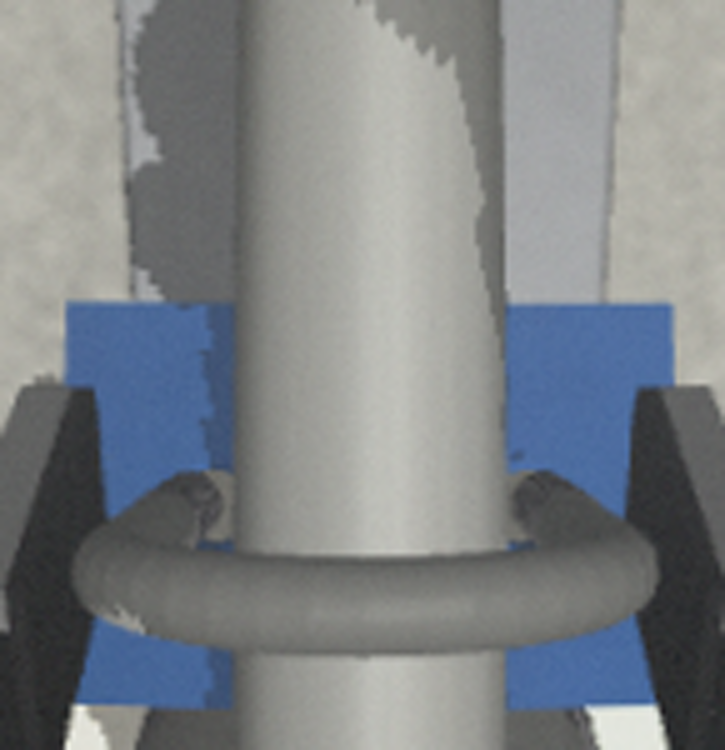

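```bash
python3 -m inch '[-0.06,-0.4,-0.63,0, -0.06,-0.4,-0.63,0, 0,0,0,0, 0,0,0,0, 0,0,0,0]'; python3 look.py 14
```

```text
t: 21.65
tcp_pos: [0.566, -0.1187, 0.2457]
tool_rot: [0.778, 0.628, 0.0, 0.0]
force: [0.2, 0.4, -0.2]
finger_gap: 0.618
tcp [ 0.566  -0.1187  0.2457] in bracket mm [ 0.5485  0.2683 75.4951] F [ 0.1846  0.4074 -0.1557]
```

View pics/wz14.png

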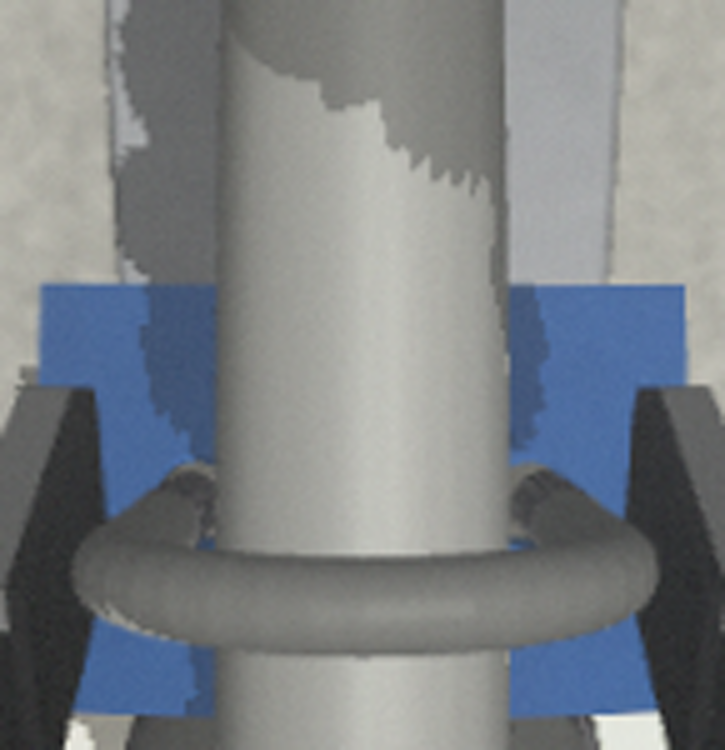

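View pics/s14.png

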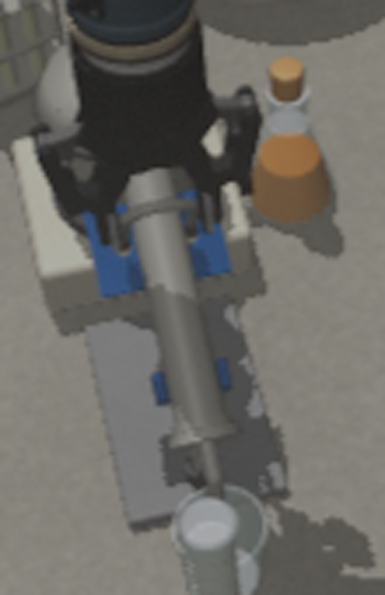

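```bash
python3 -m inch '[-0.08,-0.24,-0.43,0, -0.05,-0.24,-0.43,0, 0,0,0,0, 0,0,0,0]'; python3 -m inch '[-0.05,-0.24,-0.43,0, 0,0,0,0, 0,0,0,0]'; python3 look.py 15
```

```text
t: 22.25
tcp_pos: [0.5646, -0.1236, 0.2368]
tool_rot: [0.778, 0.628, 0.0, -0.0]
force: [1.0, -0.1, -0.6]
finger_gap: 0.616
t: 22.62
tcp_pos: [0.5641, -0.1259, 0.2326]
tool_rot: [0.778, 0.628, -0.0, -0.0]
force: [-0.1, 0.6, -1.9]
finger_gap: 0.614
tcp [ 0.5641 -0.1259  0.2326] in bracket mm [ 0.4531 -0.1039 60.4376] F [-0.0688  0.6076 -1.8724]
```

View pics/wz15.png

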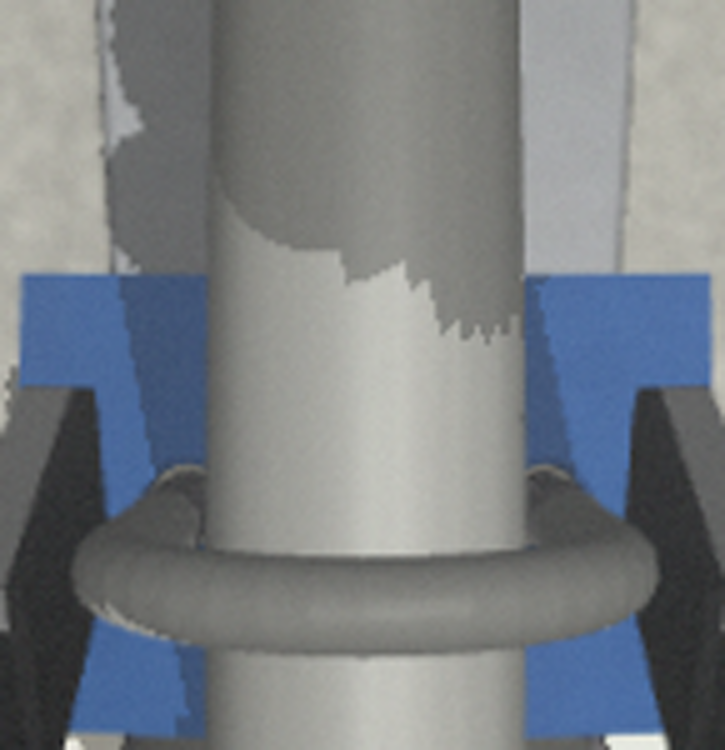

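View pics/s15.png

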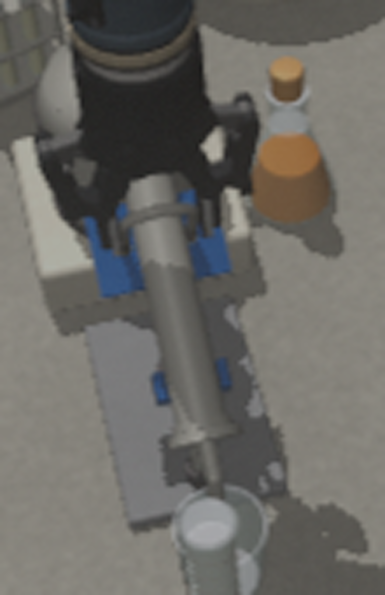

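```bash
python3 -m inch '[-0.05,-0.24,-0.43,0, -0.05,-0.24,-0.43,0, 0,0,0,0]'; python3 -m inch '[-0.05,-0.24,-0.43,0, 0,0,0,0]';  python3 -m inch '[-0.05,-0.24,-0.43,0, 0,0,0,0, 0,0,0,0]'; python3 look.py 16
```

```text
t: 23.1
tcp_pos: [0.5627, -0.1308, 0.2234]
tool_rot: [0.778, 0.628, -0.0, -0.001]
force: [0.2, -0.1, -0.9]
finger_gap: 0.614
t: 23.35
tcp_pos: [0.5623, -0.1332, 0.2193]
tool_rot: [0.778, 0.628, -0.0, -0.0]
force: [-0.2, 0.3, -0.7]
finger_gap: 0.61
t: 23.72
tcp_pos: [0.5621, -0.1355, 0.2154]
tool_rot: [0.778, 0.628, -0.0, -0.0]
force: [0.5, 0.6, 0.2]
finger_gap: 0.619
tcp [ 0.5621 -0.1355  0.2154] in bracket mm [ 0.3547 -0.0276 40.6369] F [0.5129 0.6407 0.2135]
```

View pics/wz16.png

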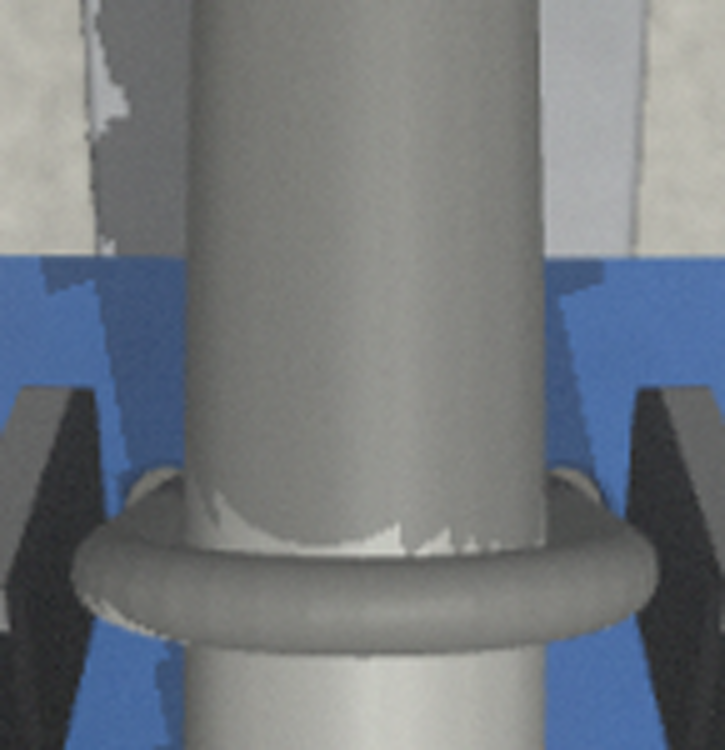

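View pics/s16.png

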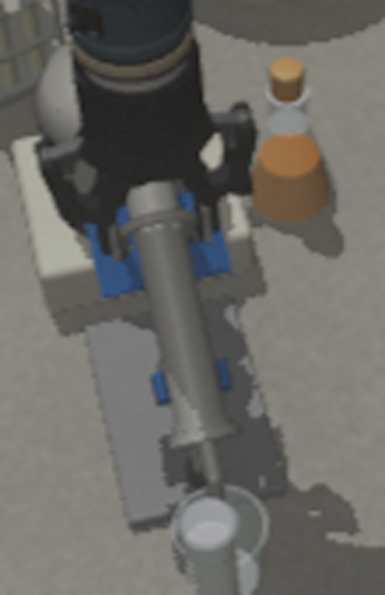

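```bash
python3 -m inch '[-0.04,-0.2,-0.34,0, 0,0,0,0, 0,0,0,0]'; python3 -m inch '[-0.01,-0.05,-0.09,0, 0,0,0,0]';  python3 -m inch '[-0.01,-0.05,-0.09,0, 0,0,0,0]'; python3 -m inch '[-0.01,-0.05,-0.09,0, 0,0,0,0]'; python3 look.py 17
```

```text
t: 24.2
tcp_pos: [0.5619, -0.1375, 0.2122]
tool_rot: [0.778, 0.628, 0.0, 0.0]
force: [0.5, 0.6, 1.1]
finger_gap: 0.614
t: 24.45
tcp_pos: [0.562, -0.1375, 0.212]
tool_rot: [0.778, 0.628, 0.001, 0.0]
force: [-0.7, 3.4, 4.5]
finger_gap: 0.613
t: 24.7
tcp_pos: [0.562, -0.1375, 0.2118]
tool_rot: [0.778, 0.628, 0.001, 0.0]
force: [-0.8, 4.9, 8.6]
finger_gap: 0.619
t: 24.95
tcp_pos: [0.562, -0.1376, 0.2117]
tool_rot: [0.778, 0.628, 0.002, 0.0]
force: [-1.8, 5.9, 12.9]
finger_gap: 0.615
tcp [ 0.562  -0.1376  0.2117] in bracket mm [ 0.2259  0.3611 36.443 ] F [-1.772   5.9105 12.9445]
```

View pics/wz17.png

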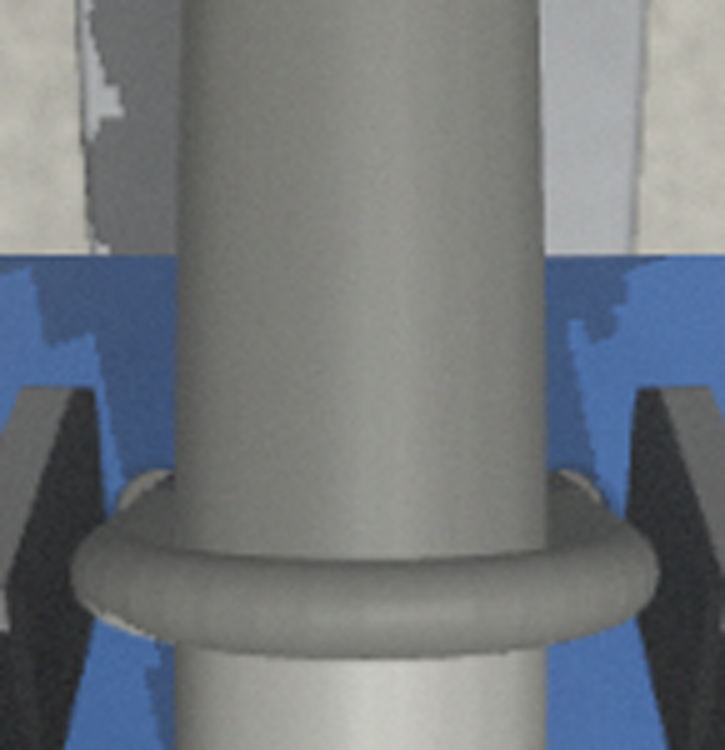

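```bash
python3 -m inch '[0.02,0.1,0.18,0, 0,0,0,0]'; python3 -m inch '[0,0,0,0, 0,0,0,0, 0,0,0,0, 0,0,0,0]' 100; python3 look.py 18
```

```text
t: 25.3
tcp_pos: [0.562, -0.1375, 0.2119]
tool_rot: [0.778, 0.628, 0.001, 0.0]
force: [0.3, 3.6, 8.4]
finger_gap: 0.617
t: 25.8
tcp_pos: [0.5615, -0.1382, 0.2108]
tool_rot: [0.778, 0.628, -0.0, -0.0]
force: [0.2, 0.0, -0.9]
finger_gap: 1.004
tcp [ 0.5615 -0.1382  0.2108] in bracket mm [ 0.4159 -0.0574 35.3419] F [ 0.215   0.0266 -0.8593]
```

View pics/w18.png

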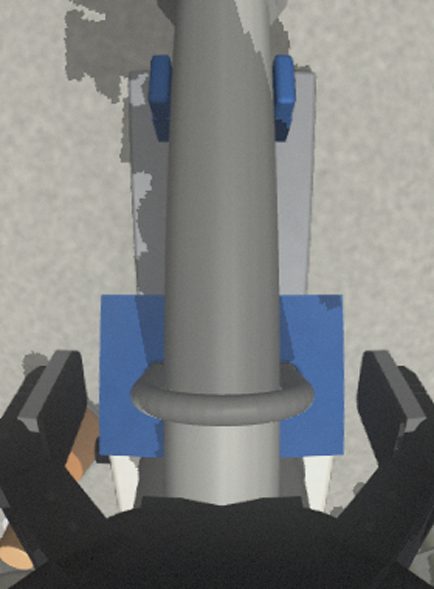

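```bash
python3 -m inch '[0,0,1,0, 0,0,2,0, 0,0,4,0, 0,0,5,0, 0,0,4,0, 0,0,2,0, 0,0,0,0, 0,0,0,0, 0,0,0,0]'; python3 look.py 19
python3 - <<'E'
from fit import *
z=np.load("wrist19.npz");p,pos,rot=z["p"],z["pos"],z["rot"];P=wcloud(z["d"],pos,rot)
cv2.imwrite("pics/w19f.png",p[:,:,::-1])
c=np.array([.5579,-.1551,.18]);th=-1.783
ex=np.array([np.cos(th)*.866,np.sin(th)*.866,.5]);ey=np.array([-np.sin(th),np.cos(th),0]);ez=np.cross(ex,ey);q=(P.reshape(-1,3)-c)@np.c_[ex,ey,ez]*1000
t=(abs(q[:,1])<8)&(q[:,2]>40)&(q[:,2]<75)
for lo in range(-24,25,2):
    s=t&(q[:,0]>=lo)&(q[:,0]<lo+2)&(abs(q[:,1])<4)
    if s.sum():print(lo,s.sum(),np.median(q[s,2]))
s=(q[:,2]>56)&(q[:,2]<66)&(abs(q[:,0])<20)&(abs(q[:,1])<25);print(s.sum(),np.median(q[s],0),q[s].min(0),q[s].max(0))
A=q[s];sl=np.polyfit(A[:,1],A[:,0],1);print("yaw slope",sl)
b=p.astype(int);m=(b[...,0]>b[...,2]*1.8)&(b[...,0]>100);m[:,:250]=0;m[:,310:]=0;m=m.ravel()&(q[:,2]>60)&(q[:,0]>80);print("port",np.median(q[m],0) if m.any() else None)
p,d=optics.snapshot("top");crop(p,240,150,480,290,3.3,"pics/t19.png")
E
```

```text
t: 27.02
tcp_pos: [0.561, -0.1377, 0.3896]
tool_rot: [0.778, 0.628, -0.001, -0.001]
force: [0.5, -0.2, -0.2]
finger_gap: 0.998
tcp [ 0.561  -0.1377  0.3896] in bracket mm [ 89.5403  -0.6456 190.3364] F [ 0.524  -0.1832 -0.2052]
-24 17 51.95466560944534
-22 17 51.91550070992668
-20 14 51.90045103877797
-18 17 52.14882380502161
-16 16 51.739149207359915
-14 17 51.76319067748295
-12 16 51.93763837357209
-10 17 52.09921407680219
-8 14 52.29987552637844
-6 18 52.22928961829949
-4 19 52.13805414540202
-2 9 52.21568491108076
0 8 58.77181678234882
2 17 60.1079370341327
4 19 60.28944863332774
6 20 60.02944942704207
8 35 53.821466919357206
10 19 51.990076949455116
12 18 52.465411507096235
14 15 52.15809962139072
16 17 51.96975853174619
18 16 52.11707358656504
20 20 52.371212252080554
22 19 52.04440911158848
24 22 51.95604218145506
261 [ 5.3522  1.3537 58.8033] [  0.8535 -14.8185  56.0426] [ 8.9648 17.5253 61.7354]
yaw slope [-0.0012  5.3184]
port [99.5509  1.5033 75.1399]
```

View pics/w19f.png

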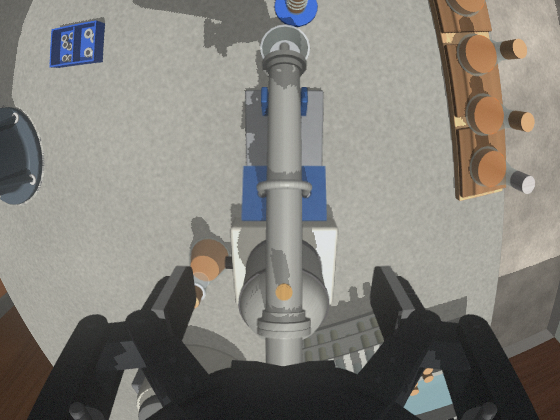

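View pics/s19.png

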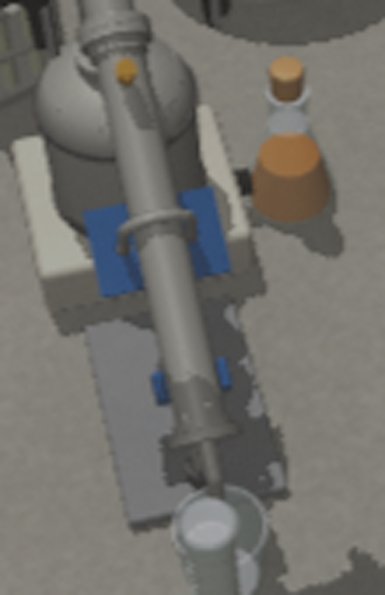

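```bash
python3 - <<'E'
from fit import *
z=np.load("wrist19.npz");p,pos,rot=z["p"],z["pos"],z["rot"];P=wcloud(z["d"],pos,rot)
c=np.array([.5579,-.1551,.18]);th=-1.783
ex=np.array([np.cos(th)*.866,np.sin(th)*.866,.5]);ey=np.array([-np.sin(th),np.cos(th),0]);ez=np.cross(ex,ey);q=(P-c)@np.c_[ex,ey,ez]*1000
b=p.astype(int);m=(b[...,2]>b[...,0]*1.6)&(b[...,2]>50)&(abs(q[...,2])<4)&(abs(q[...,0])<40)&(abs(q[...,1])<50)
A=q[m];print(len(A),A.min(0),A.max(0),np.percentile(A,[1,99],axis=0),np.median(A,0))
# leg points
s=(abs(abs(q[...,1]-1)-23)<4.5)&(q[...,2]>8)&(q[...,2]<52)&(abs(q[...,0])<15);L=q[s]
for lo in range(8,52,6):
    t=(L[:,2]>=lo)&(L[:,2]<lo+6)
    if t.sum():print(lo,t.sum(),np.median(L[t],0),np.percentile(L[t,0],[5,95]))
crop(p,235,155,335,230,7,"pics/w19z.png")
E
```

```text
2239 [-30.3626 -43.3171  -3.9727] [29.6325 45.7216  2.9612] [[-29.6856 -42.7809  -2.435 ]
 [ 29.3171  45.1616   2.0202]] [ 4.212  20.6217  0.3415]
8 9 [ 3.1688 20.1934 11.6206] [-1.1055  3.8081]
14 12 [  3.5864 -17.9678  16.3738] [0.8176 4.0795]
20 12 [ 4.4084  0.9619 22.6607] [2.1892 5.1007]
26 12 [ 5.3529  1.4509 28.8802] [3.5129 5.9831]
32 9 [ 5.6366 21.7341 34.4179] [3.9099 6.26  ]
38 27 [  5.3079 -20.4801  42.0958] [1.697  7.0905]
44 54 [ 4.8851  0.9569 47.2626] [0.7097 7.6566]
50 30 [ 5.0811  0.953  50.8768] [1.4233 7.0903]
```

View pics/w19z.png

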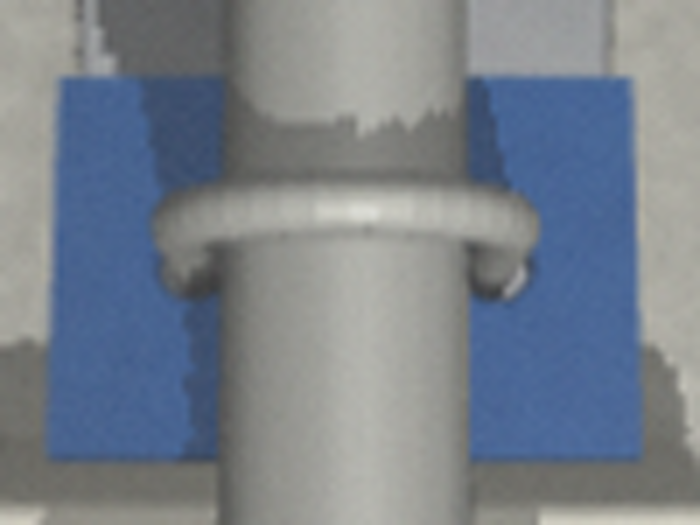

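```bash
python3 -m inch '[0,0,-3,0, 0,0,-5,0, 0,0,-5,0, 0,0,-3,0, 0,0,-1.5,0, 0,0,0,0, 0,0,0,0]'; python3 look.py 20
```

```text
t: 28.05
tcp_pos: [0.5626, -0.1385, 0.2175]
tool_rot: [0.778, 0.628, 0.001, 0.001]
force: [-0.0, 0.3, 0.6]
finger_gap: 0.997
tcp [ 0.5626 -0.1385  0.2175] in bracket mm [ 3.7743  1.1165 41.0765] F [-0.0011  0.2657  0.5872]
```

View pics/w20.png

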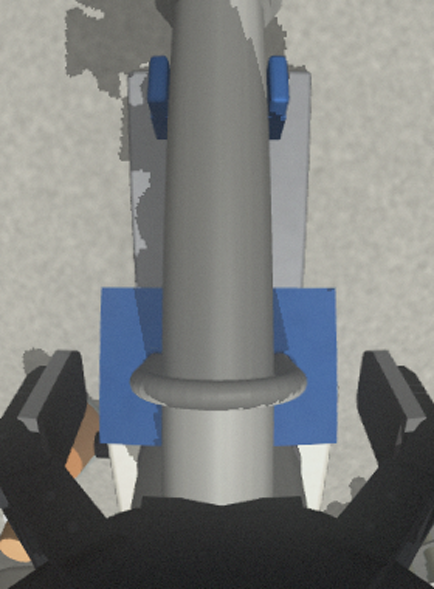

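```bash
python3 -m inch '[-0.09,0.02,-0.4,0, 0,0,0,0, 0,0,0,0, 0,0,0,0]'; python3 -m inch '[0,0,0,0, 0,0,0,0, 0,0,0,0, 0,0,0,0]' 40 20;  python3 look.py 21; python3 -m inch '[0.04,0.17,-0.1,0, 0.04,0.17,-0.1,0, 0,0,0,0, 0,0,0,0]'; python3 look.py 22
```

```text
t: 28.65
tcp_pos: [0.5607, -0.1378, 0.2122]
tool_rot: [0.778, 0.628, 0.0, 0.0]
force: [-0.3, -0.2, -0.4]
finger_gap: 1.002
t: 29.15
tcp_pos: [0.5611, -0.1378, 0.2123]
tool_rot: [0.778, 0.628, 0.0, 0.0]
force: [1.1, 1.3, 0.9]
finger_gap: 0.624
tcp [ 0.5611 -0.1378  0.2123] in bracket mm [ 0.9205 -0.5148 36.7456] F [1.0804 1.3396 0.8954]
t: 29.75
tcp_pos: [0.562, -0.1348, 0.2104]
tool_rot: [0.778, 0.628, 0.0, 0.001]
force: [1.0, -2.7, 4.4]
finger_gap: 0.617
tcp [ 0.562  -0.1348  0.2104] in bracket mm [-2.7034 -0.2642 36.6985] F [ 0.9841 -2.7215  4.4194]
```

View pics/w22.png

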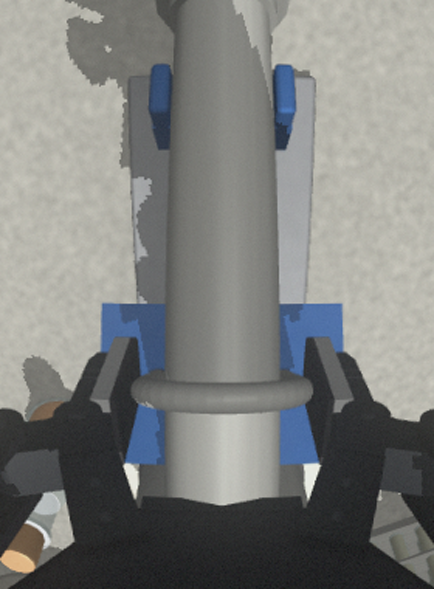

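Moved by about 3.6 mm down-slope, with low force. I'll release, retreat and re-measure.

```bash
cat > chk.py <<'E'
from fit import *
import sys
z=np.load(f"wrist{sys.argv[1]}.npz");p,pos,rot=z["p"],z["pos"],z["rot"];P=wcloud(z["d"],pos,rot)
c=np.array([.5579,-.1551,.18]);th=-1.783
ex=np.array([np.cos(th)*.866,np.sin(th)*.866,.5]);ey=np.array([-np.sin(th),np.cos(th),0]);ez=np.cross(ex,ey);q=(P-c)@np.c_[ex,ey,ez]*1000
b=p.astype(int);m=(b[...,2]>b[...,0]*1.6)&(b[...,2]>50)&(abs(q[...,2])<4)&(abs(q[...,0])<40)&(abs(q[...,1])<50)
print("plate",np.percentile(q[m],[.3,99.7],axis=0))
f=q.reshape(-1,3);s=(f[:,2]>56)&(f[:,2]<66)&(abs(f[:,0])<20)&(abs(f[:,1])<25);A=f[s];print("bow",len(A),np.percentile(A,[1,50,99],axis=0),"yaw",np.polyfit(A[:,1],A[:,0],1))
t=(abs(f[:,1])<5)&(f[:,2]>56)&(f[:,2]<66)&(abs(f[:,0])<20);print("top z",np.percentile(f[t,2],90))
m=((b[...,0]>b[...,2]*1.8)&(b[...,0]>100)&(q[...,2]>60)&(q[...,0]>80)&(abs(q[...,1])<15));print("port",np.median(q[m],0))
E
python3 -m inch '[0,0,0,0, 0,0,0,0, 0,0,0,0, 0,0,0,0]' 100; python3 -m inch '[0,0,1,0, 0,0,2,0, 0,0,4,0, 0,0,5,0, 0,0,4,0, 0,0,2,0, 0,0,0,0, 0,0,0,0, 0,0,0,0, 0,0,0,0]'; python3 look.py 23; python3 chk.py 23
python3 - <<'E'
from h import *
p,d=optics.snapshot("scene");cv2.imwrite("pics/scene23.png",p[:,:,::-1])
p,d=optics.snapshot("wrist");crop(p,235,155,335,230,7,"pics/w23z.png")
crop(p,235,280,335,370,6,"pics/w23f.png")
E
```

```text
t: 30.35
tcp_pos: [0.5612, -0.1341, 0.2098]
tool_rot: [0.778, 0.628, -0.0, -0.001]
force: [0.1, 0.1, 0.2]
finger_gap: 0.999
t: 31.6
tcp_pos: [0.5612, -0.1343, 0.389]
tool_rot: [0.778, 0.628, -0.001, -0.001]
force: [-0.8, -0.1, -0.2]
finger_gap: 1.003
tcp [ 0.5612 -0.1343  0.389 ] in bracket mm [ 86.2691  -1.1781 191.499 ] F [-0.8021 -0.1218 -0.2488]
plate [[-29.6968 -42.8224  -2.7307]
 [ 29.4417  45.7278   2.4852]]
bow 250 [[ -4.6611 -13.5035  56.0935]
 [ -0.4159   0.9418  58.9725]
 [  2.937   14.9685  61.7169]] yaw [-0.0061 -0.4835]
top z 61.367362221772964
port [99.0533  1.0619 75.1283]
```

View pics/w23z.png

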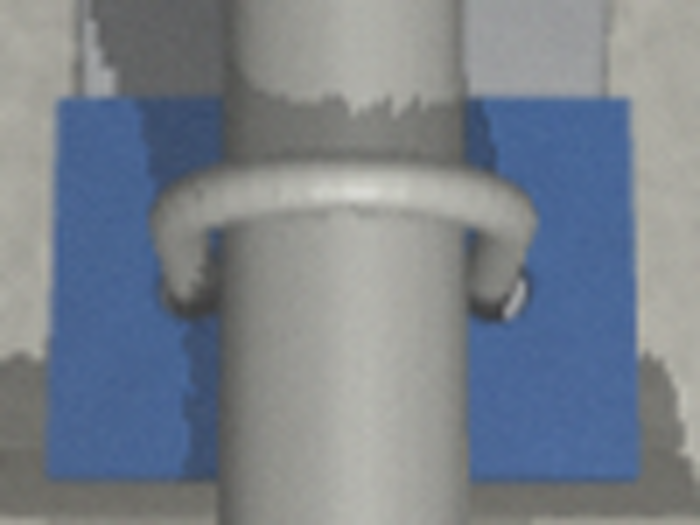

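View pics/w23f.png

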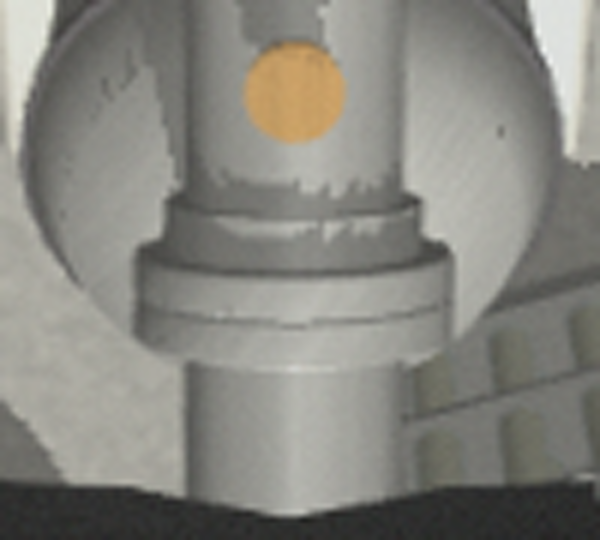

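View pics/scene23.png

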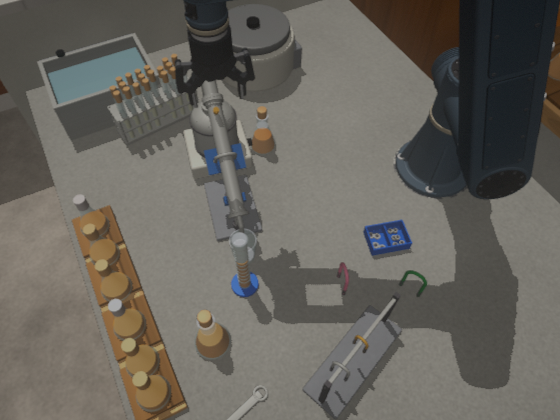

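```bash
python3 -c "
from station import job
print(job.sign_off())"
```

```text
the job is handed in; nothing more can be done
None
```

The job is done and handed in at about 32 s of the 70 s allowed; the system gives no verdict.

- **Condenser:** I gripped the tube and slid it up until it stopped against the vapour pipe. In the last wrist view the two flanges meet with only a thin seam.
- **U-bolt:** I took the large one from the rail, tilted it about 30° in the jaws against the lower cradle, and pushed it through both bracket holes until its bow met the tube. Then I let go and backed off.
- **One correction:** After the first release the bow sat about 5 mm up-slope, too close to the 6 mm limit. I gripped it lightly again, moved it back down-slope and released.

**Last checks:**

| Check | Reading |
|---|---|
| U-bolt along the tube | about -0.7 mm from the middle |
| U-bolt across the tube | about 0 to 1 mm from the middle |
| Square to the tube about the plate's normal | within 0.01 rad |
| Bow height | top at 60 to 61 mm (60 means resting on the tube) |
| Final lean of the legs | not re-measured after the correction; they looked straight |
| Brass port on the tube | 99.1 mm, against 99.6 mm before the correction and 100 mm expected |

The port readings differ by 0.5 mm. That is within measurement error, and even a real slip of that size is under the 2.5 mm limit.

The glassware and the two smaller U-bolts looked undisturbed in the last scene picture. The arm was clear of everything.

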